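Pull the loose-capped bottle out of the ratcheted capping stand

ROBOT

A 6-joint arm with a two-finger parallel gripper is mounted at the origin on a cart in front of the work surface, level with it; the furniture and walls round the work are solid. World frame = base frame: x ahead of the robot, y to its left, z up, the work surface at z = 0. Lengths are in mm, angles in rad, forces in N, time in s.
With the tool pointing down it reaches from about 275 to 750 mm from the base axis. Payload 10.2 kg.
Tool frame: the origin (TCP) lies at the very end of the fingers, on their centre line; the grasp point (between the pads) lies 19 mm behind it (ctrl.tcp_to_grasp is the distance from the TCP to the grasp point, in mm); z points along the fingers, x is the direction in which the jaws open and shut, and the axes are right-handed (so a half turn about z gives the same grasp; the last joint's range is limited). The gripper opens to 85 mm and grips with 20 to 120 N. Pads are 22 mm wide; open, the fingers measure 114 mm over their backs; the gripper's body (76 mm by 85 mm) begins 54 mm behind the grasp point. The pads swing forward as they close: fully open they stand 13 mm farther back than shut.
Start: joints at [-1.42, 0.313, 1.498, -0, 1.331, -0.223], TCP at [191.694, -488.758, 231.294] pointing down, gripper open.
Joint ranges: [-2.94, 2.94], [-0.97, 2.17], [0.19, 2.56], [-1.23, 4.37], [0.02, 3.11], [-2.88, 2.88]. Speed limits (rad/s): [2.39, 2.39, 3.01, 3.14, 3.14, 3.14].

INTERFACE

Orientations are given as a unit quaternion [w, x, y, z].
In Python, from rig import monitor, vision, order, ctrl gives the robot as it stands. The module is installed in compiled form; this text tells all that it offers.
- The arm moves only by the shell command python3 -m pendant 'ROWS' [FORCE]. ROWS is JSON, a list that holds one entry, the list of rows, each a list of 5 numbers: the closure, from -1 (fully open) to 1 (shut), then the shift along the world's x, y, z in m, then the turn about the world's z in degrees. In form: [[[fingers, dx, dy, dz, spin], ...]]. A call has 1 to 20 rows; each row is the pose to reach, as a shift and turn from the pose commanded when the call began; what a row does not reach only later rows make up. A row lasts 1/10 s, in which the tool goes at most 50 mm and 8.59 degrees, less where a joint would pass 70% of its speed; a pose out of reach is approached as far as the arm can. A call with a gripper value outside its range is refused whole. The fingers move at their own pace and stop on an object; FORCE is the grip in N (left out, the last holds). Time passes only in rows, so rows that repeat a pose let the fingers close. It gives the time, the measured TCP pose, the force and the opening at its end, in the units of the state.
- monitor.sense(): the state, without advancing time (a new reading comes with each control period).
- vision.capture(name): name is "scene" or "top" or "wrist"; returns (picture, depth): 480x640x3 uint8, red, green, blue; 480x640 float32, mm along the optical axis (not along the pixel's ray), 0 where there is no reading.
- vision.camera_info(name): a dict with "fov_y" (degrees; the focal length in pixels is half the picture's height over the tangent of half this angle, whatever the lens; pixels are square), "cx", "cy" (the principal point, pixels), "R" (3x3) and "t" (3): a world point X has camera coordinates R X + t; the wrist camera has in their place "hand_eye" (4x4, takes a point from camera to tool coordinates, whose origin is the TCP and whose axes are the tool frame's). Camera axes: x right, y down, z forward; pixel columns grow to the right and rows downward; lengths in mm; the calibration is good to about 2 mm. The wrist camera is an equidistant fisheye: a pixel r from the principal point sees the ray r / f radians off the axis. A picture is of the moment at which its call begins: read the wrist's pose just before it. camera_info takes no time and is no camera call.
- order.finish_job(): hands the job in, once; it reports no verdict.
The state is a dict: "time_s": time; "joints": joint angles; "dq": joint speeds; "tau": joint torques, N m; "eef_pos": TCP position; "ee_rot": TCP orientation; "force": force on the tool from outside, world axes, zero at the start; "wrist_torque": the same for the moment, N m; "grip_width": opening from 0.0 (shut) to 1.0 (fully open).
Only numpy, scipy, OpenCV 4.12 (cv2) and the standard library are available. Lean on these libraries where they do the work, as an engineer would, in place of code of your own. Each camera call takes 0.05 s, during which the arm holds its last target.

TASK

One of the three square bottles in the sloped capping stand has a loose cap: while the hold-down comb is still latched over them, gently twist the caps until you find the one that turns, without forcing a tight cap round. Then throw the ratchet pawl's lever over towards the front of the stand so that the comb is free, slide the comb all the way back, lift out the loose-capped bottle and set it down upright in the steel rework tray, beside the pot that is already there. Leave the pawl thrown over, the comb fully back and the two sound bottles standing in their pockets, and do not knock over or shove anything else.

Things in the scene. Friction and masses are not known exactly. Their poses are not given: they have to be found in the camera images.
- stand: Sloped bench stand of aluminium plate, fixed, 155 mm deep (its x), 205 mm wide (its y), 160 mm high at the back. Origin: on the worktop, near the middle of its base; z up. Its front is its -x side, more or less towards the robot. The deck rises to the back by 27 degrees; three square pockets side by side hold the bottles, which so lean 27 degrees to the front.
- deck (a point): Deck's frame: origin on the deck at the foot of the front fence, mid-row; x up the slope to the back, y along the row (left seen from the front), z square to the deck, along the bottles. Here, mm: bottles at x 23.5, y -52, 0, 52; fence x -6 to 0, 28 high; rear kerb x 48 to 52, 20 high; dividers 26 high; side plates y +-76 to +-86, 62 high; rack outside the right one, y -102 to -86, x 102 to 180, z to 62.
- comb_handle (a point): Middle of the comb's grip bar, along the deck's y, axes as the deck's: 80 mm between its posts, black sleeve 17 mm thick, 64 mm long, 35 mm above the comb's plate. Comb closed: at x 86, y 0, z 103 mm of the deck. The steel plate is then at z 62.5 to 68.5, x 48 to 104, y +-86; its four prongs reach to x 26 beside the bottles' necks and keep the bottles from being lifted.
- comb (a joint): Slide of the hold-down comb along the deck's x, m: 0 = closed over the bottles' shoulders, 0.055 = fully back at its stop, prongs about 34 mm clear of the bottles. About 6 N moves it back; it stays where left. While the pawl is engaged it can go back only to the next tooth, 7 mm at most.
- pawl (a joint): Turn of the ratchet pawl, rad: about 0 to 0.2 = engaged, nose down in the rack, lever leaning to the back; 1.13 = thrown over, lever leaning to the front, nose clear of the teeth. The knob's weight holds it either way; beyond about 0.55 it tumbles over by itself. Pushing the knob over takes less than 1 N.
- pawl_knob (a point): Centre of the black ball knob, 22 mm across, on the end of the pawl's lever, a steel rod 8 mm thick, 62 mm from the pivot. Engaged, comb closed: about x 141, y -94.5, z 118 mm of the deck's frame; thrown over: about x 77, z 140 mm. It moves with the comb.
- pawl_pivot (a point): The pawl's pivot at the right end of the comb, axes as the deck's; the lever swings in their x-z plane. Comb closed: at x 92, y -94.5, z 80 mm of the deck's frame.
- bottle_a: Square white plastic bottle, 46 x 46 mm, body 60 mm high, then a round shoulder and neck and a round white screw cap 35 mm across from 74 to 95 mm height; 110 to 220 g. Origin: centre of its underside; z along its axis to the cap, x and y square to its faces. All three look alike.
- bottle_b: Square white plastic bottle, 46 x 46 mm, body 60 mm high, then a round shoulder and neck and a round white screw cap 35 mm across from 74 to 95 mm height; 110 to 220 g. Origin: centre of its underside; z along its axis to the cap, x and y square to its faces. All three look alike.
- bottle_c: Square white plastic bottle, 46 x 46 mm, body 60 mm high, then a round shoulder and neck and a round white screw cap 35 mm across from 74 to 95 mm height; 110 to 220 g. Origin: centre of its underside; z along its axis to the cap, x and y square to its faces. All three look alike.
- cap_a (a joint): Turn of bottle_a's cap about the bottle's z, rad, 0 at the start, plus = anticlockwise from above (unscrewing), range -1.3 to 1.3; stays where left. A tight cap needs about 2.5 N m to turn, the loose one about 0.05 N m, either way. A small raised rib on the cap's top shows its turn.
- cap_b (a joint): Turn of bottle_b's cap about the bottle's z, rad, 0 at the start, plus = anticlockwise from above (unscrewing), range -1.3 to 1.3; stays where left. A tight cap needs about 2.5 N m to turn, the loose one about 0.05 N m, either way. A small raised rib on the cap's top shows its turn.
- cap_c (a joint): Turn of bottle_c's cap about the bottle's z, rad, 0 at the start, plus = anticlockwise from above (unscrewing), range -1.3 to 1.3; stays where left. A tight cap needs about 2.5 N m to turn, the loose one about 0.05 N m, either way. A small raised rib on the cap's top shows its turn.
- tray: Fixed open steel rework tray, 108 (its x) x 160 (its y) x 18 mm high, walls and floor 3 mm. Origin: centre of its underside; z up. It lies in front of the stand.
- pot: White screw-top specimen pot, 39 mm across and 49 mm high, 35 g, standing in one half of the tray. Origin: centre of its underside; z up.
- swab_jar: Bystander: clear jar of cotton swabs, 80 mm across, 91 mm high. Origin: centre of its underside.
- scissors: Bystander: steel scissors lying flat, 51 x 128 x 7 mm. Origin: underside, middle.
- tube: Bystander: capped conical tube lying down, 112 mm long, 20 mm thick. Origin: underside, middle.
- ear_bar: Bystander: slim steel bar, 130 mm long, 9 mm thick, lying. Origin: underside, middle.
- glue: Bystander: small glue bottle standing, 17 x 34 x 80 mm. Origin: centre of its underside.
Things that resemble listed ones, but are neither listed nor needed, are in the scene too. Leave any green or red look-alike of the bottle_b alone.

How it is judged (in metres and radians):
On the way, in this order (a step that is already met when the one before it is completed fails the run):
1. the loose cap has been turned by 6 degrees or more, with the comb still closed and the pawl engaged ((value of joint cap_b above 0.1 rad or value of joint cap_b below -0.1 rad) and value of joint comb below 0.02 m and value of joint pawl below 0.5 rad), for 0.1 s.
2. the pawl is thrown over while the comb is still closed (value of joint pawl above 1 rad and value of joint comb below 0.02 m), for 0.1 s.
3. the comb is slid fully back (value of joint comb above 0.05 m), for 0.1 s.
At the end, for the whole second after the job is handed in: The loose-capped bottle stands at rest on the tray's floor, upright within 4.5 degrees and wholly inside its walls, the pot upright beside it; comb within 7 mm of fully back, pawl beyond 1.0 rad; the other two bottles within 12 mm and 7 degrees of where they stood in their pockets (x of bottle_b in the frame of tray between -0.028 and 0.028 m and y of bottle_b in the frame of tray between -0.054 and 0.054 m and height (world z) of each of bottle_b, pot below 0.01 m and angle between bottle_b's own z axis and vertical below 0.08 rad and linear speed of bottle_b below 0.02 m/s and value of joint comb above 0.048 m and value of joint pawl above 1 rad and distance of each of bottle_a, bottle_c from where it was at the start of the episode below 0.012 m and angle between the z axis of each of bottle_a, bottle_c and the z axis of deck, either way round below 0.12 rad and angle between pot's own z axis and vertical below 0.1 rad); the robot touches nothing.
It fails at once if a tight cap is forced round by more than 20 degrees (value of joint any of cap_a, cap_c above 0.35 rad or value of joint any of cap_a, cap_c below -0.35 rad).
It fails at once if a bottle is tipped more than 57 degrees from upright (angle between any of bottle_a, bottle_b, bottle_c's own z axis and vertical above 1 rad).
It fails at once if the loose-capped bottle is dropped or flung (faster than 1.2 m/s) (linear speed of bottle_b above 1.2 m/s).
It fails at once if the pot is shoved more than 25 mm or knocked over (distance of pot from where it was at the start of the episode above 0.025 m or angle between pot's own z axis and vertical above 0.5 rad).
It fails at once if something else on the worktop is shoved more than 25 mm (distance of any of swab_jar, scissors, tube, ear_bar, glue from where it was at the start of the episode above 0.025 m).
It also fails if it takes over 66 s, if anything falls off the work surface, if the arm or the gripper's body presses on something with over 40 N, if the wrist force passes 120 N, or if a joint passes its speed limit or range.

## Working session

There is one attempt and no reset: what is moved stays moved. The work goes in short steps, Python scripts to look and compute and a shell command to move; the robot and the scene stay as the last step left them, time stands still between calls to the robot, and variables do not carry over. Pictures are saved under pics/ and viewed, and the job is handed in when it is done.

```bash
mkdir -p pics; ls; cat > h.py <<'E'
from rig import monitor, vision, order, ctrl
import numpy as np, cv2
def cap(name,fn=None):
    s=monitor.sense(); p,d=vision.capture(name)
    if fn: cv2.imwrite('pics/'+fn+'.png',cv2.cvtColor(p,cv2.COLOR_RGB2BGR))
    np.savez('/tmp/'+(fn or name)+'.npz',p=p,d=d,pos=np.array(s['eef_pos']),rot=np.array(s['ee_rot']))
    return p,d
def f_of(ci): return 240/np.tan(np.radians(ci['fov_y']/2))
def world(name,u,v,z):
    ci=vision.camera_info(name); f=f_of(ci)
    c=np.array([(u-ci['cx'])/f*z,(v-ci['cy'])/f*z,z]); R=np.array(ci['R']);t=np.array(ci['t'])
    return R.T@(c-t)
def proj(name,X):
    ci=vision.camera_info(name); f=f_of(ci)
    c=np.array(ci['R'])@np.array(X)+np.array(ci['t']); return ci['cx']+f*c[0]/c[2], ci['cy']+f*c[1]/c[2]
E
python3 - <<'E'
from h import *
print(monitor.sense())
for n in('scene','top'):
    cap(n,n+'0'); print(vision.camera_info(n))
print(vision.camera_info('wrist'),ctrl.tcp_to_grasp)
E
```

```text
pics
{'time_s': 0.0, 'joints': array([-1.42041344e+00,  3.13432774e-01,  1.49844210e+00, -3.66836600e-05,
        1.33095936e+00, -2.23409375e-01]), 'dq': array([-3.98406242e-04, -2.76255404e-03,  4.58931322e-04,  8.77589949e-04,
        3.91854397e-05, -9.16927055e-05]), 'tau': array([-1.75764853e-03, -4.12262034e+01, -2.59743083e+01, -3.25838328e-04,
        4.10319393e-03, -1.94456010e-05]), 'eef_pos': array([ 191.63974137, -488.5032705 ,  230.74198899]), 'ee_rot': array([-4.42567999e-04,  8.26182806e-01, -5.63401797e-01, -4.35695269e-04]), 'force': array([-0.00567213, -0.43877229, -0.68394763]), 'wrist_torque': array([-0.05781418,  0.00490431, -0.00411286]), 'grip_width': 0.9997243811438289}
{'fov_y': 57.96979469180756, 'cx': 316.06734348684284, 'cy': 236.6098008078622, 'R': array([[-0.46854239, -0.88342426,  0.00544166],
       [-0.44438882,  0.23035829, -0.8657099 ],
       [ 0.76353559, -0.40804   , -0.50051649]]), 't': array([-58.57908165, 384.47757445, 765.1884679 ])}
{'fov_y': 56.68643892463721, 'cx': 318.4129342148981, 'cy': 238.41914971674248, 'R': array([[-0.00659394, -0.99988007, -0.01401338],
       [-0.99557607,  0.00787776, -0.09362816],
       [ 0.09372733,  0.01333401, -0.99550861]]), 't': array([-273.07849793,  482.80449846, 1242.22568517])}
{'fov_y': 65.70646984690485, 'cx': 323.0833104769941, 'cy': 244.57691462436594, 'hand_eye': array([[ 9.99999585e-01, -2.18793121e-04, -8.84649223e-04,
         5.45073246e-01],
       [ 4.84978742e-04,  9.49637773e-01,  3.13349429e-01,
        -8.01014095e+01],
       [ 7.71537619e-04, -3.13349728e-01,  9.49637485e-01,
        -1.41632384e+02],
       [ 0.00000000e+00,  0.00000000e+00,  0.00000000e+00,
         1.00000000e+00]])} 18.700000000000003
```

View pics/scene0.png

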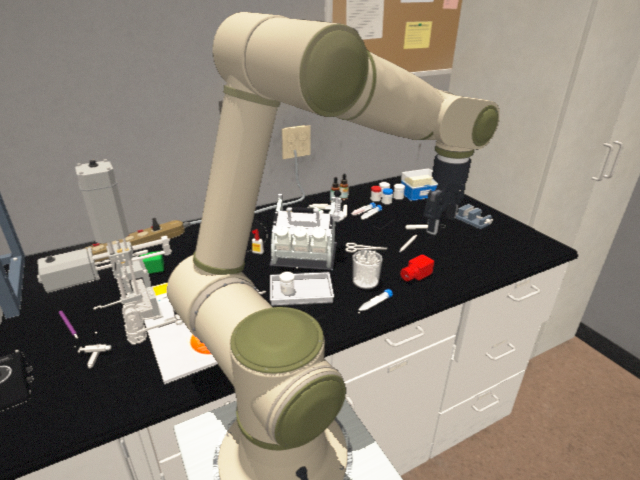

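View pics/top0.png

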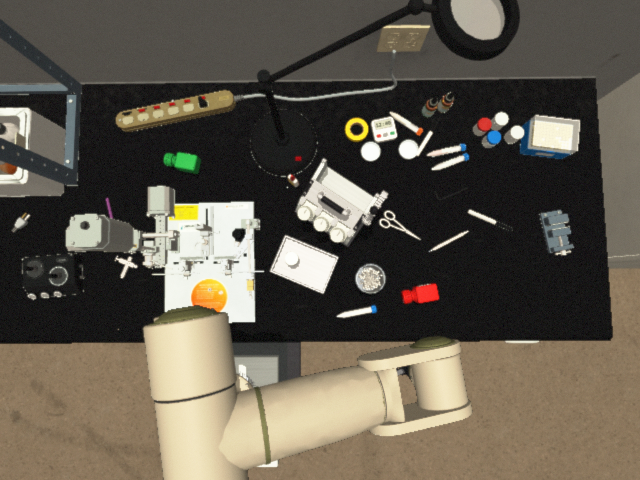

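```bash
python3 - <<'E'
import cv2
a=cv2.imread('pics/top0.png')[140:310,250:410]; cv2.imwrite('pics/topc.png',cv2.resize(a,None,fx=3.5,fy=3.5,interpolation=cv2.INTER_CUBIC))
a=cv2.imread('pics/scene0.png')[180:320,240:400]; cv2.imwrite('pics/scenec.png',cv2.resize(a,None,fx=4,fy=4,interpolation=cv2.INTER_CUBIC))
E
```

```text
(no output)
```

View pics/topc.png

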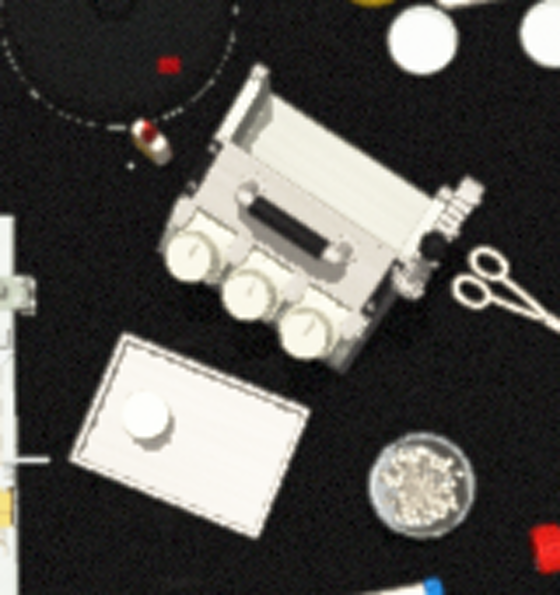

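View pics/scenec.png

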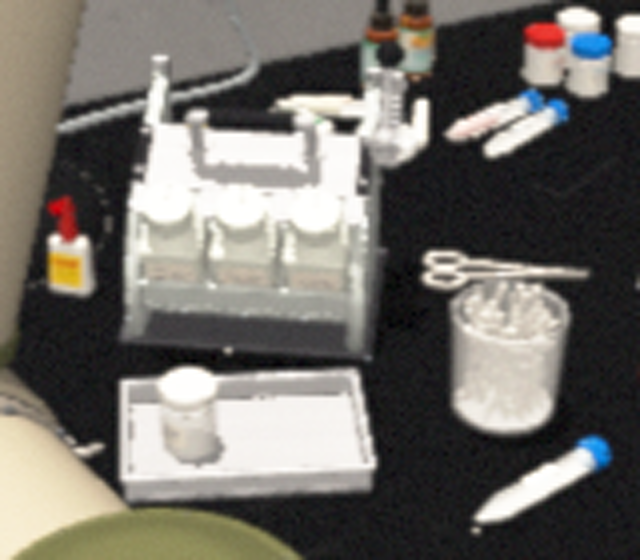

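```bash
python3 - <<'E'
from h import *
d=np.load('/tmp/top0.npz')['d']
def W(cx,cy):
    u=250+cx/3.5;v=140+cy/3.5
    z=np.median(d[int(v)-1:int(v)+2,int(u)-1:int(u)+2]); return world('top',u,v,z).round(0)
for n,p in dict(capL=(193,257),capM=(250,295),capR=(307,332),hL=(247,195),hR=(337,250),hm=(292,225),knob=(433,246),pot=(147,415),t1=(125,335),t2=(308,410),t3=(257,537),t4=(72,460),jar=(422,485),glue=(155,145),tray=(215,440)).items(): print(n,W(*p))
E
```

```text
capL [ 537. -244.  128.]
capM [ 508. -286.  129.]
capR [ 480. -328.  129.]
hL [ 575. -285.  168.]
hR [ 536. -350.  160.]
hm [ 552. -317.  172.]
knob [ 530. -413.  213.]
pot [ 422. -204.   54.]
t1 [ 491. -182.    3.]
t2 [ 428. -332.   -1.]
t3 [ 325. -290.    7.]
t4 [ 389. -139.    6.]
jar [ 366. -420.   48.]
glue [ 640. -210.   46.]
tray [ 404. -256.    6.]
```

The three white bottles in the stand show in the top view at about (305,213), (321,224) and (338,235). The green (182,162) and red (420,294) bottles are look-alikes, which I'll leave alone. The stand is turned by about -34°. I'm moving the wrist camera in for a closer look.

```bash
python3 -m pendant '[[[-1,0.275,0.23,0.0,30],[-1,0.275,0.23,0.0,60],[-1,0.275,0.23,0.0,90],[-1,0.275,0.23,0.0,124.6],[-1,0.275,0.23,0.0,124.6],[-1,0.275,0.23,0.0,124.6],[-1,0.275,0.23,0.0,124.6],[-1,0.275,0.23,0.0,124.6],[-1,0.275,0.23,0.0,124.6],[-1,0.275,0.23,0.0,124.6],[-1,0.275,0.23,0.0,124.6],[-1,0.275,0.23,0.0,124.6],[-1,0.275,0.23,0.0,124.6],[-1,0.275,0.23,0.0,124.6],[-1,0.275,0.23,0.0,124.6],[-1,0.275,0.23,0.0,124.6],[-1,0.275,0.23,0.0,124.6],[-1,0.275,0.23,0.0,124.6]]]'
python3 - <<'E'
from h import *
cap('wrist','w1'); print(monitor.sense()['joints'])
E
```

```text
time_s: 1.9
eef_pos: [466.7, -258.7, 231.2]
ee_rot: [-0.0, 0.883, 0.469, -0.0]
force: [0.9, 0.3, 0.6]
grip_width: 1.002
[-7.25953100e-01  3.32012918e-01  1.47176595e+00  2.54994275e-05
  1.33802049e+00 -1.70238811e+00]
```

View pics/w1.png

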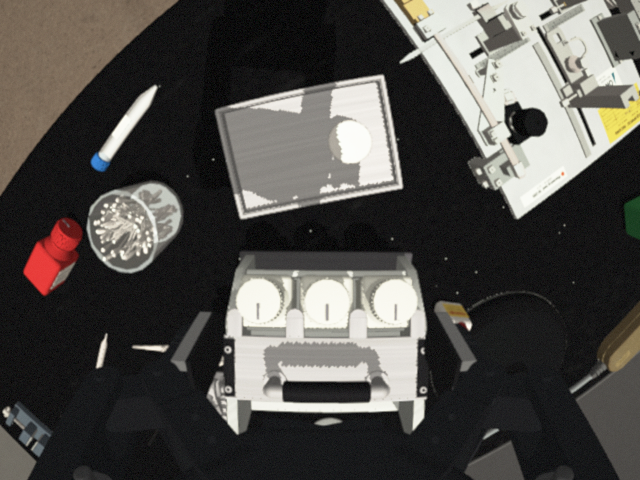

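```bash
cat >> h.py <<'E'
from scipy.spatial.transform import Rotation as Ro
def wray(u,v):
    ci=vision.camera_info('wrist'); f=f_of(ci); x=u-ci['cx'];y=v-ci['cy'];r=np.hypot(x,y)+1e-9;th=r/f
    return np.array([np.sin(th)*x/r,np.sin(th)*y/r,np.cos(th)])
def wpose(fn):
    q=np.load('/tmp/'+fn+'.npz'); w=q['rot']; R=Ro.from_quat([w[1],w[2],w[3],w[0]]).as_matrix()
    H=np.array(vision.camera_info('wrist')['hand_eye']); 
    return R@H[:3,:3], R@H[:3,3]+q['pos'], q['d']
def wpt(fn,u,v,depth=None,zplane=None):
    R,o,d=wpose(fn); r=wray(u,v)
    if zplane is not None:
        w=R@r; return o+w*(zplane-o[2])/w[2]
    if depth is None:
        a=d[int(v)-1:int(v)+2,int(u)-1:int(u)+2]; depth=np.median(a[a>0])
    return o+R@(r/r[2]*depth)
def wproj(fn,X):
    R,o,d=wpose(fn); c=R.T@(np.array(X)-o); ci=vision.camera_info('wrist'); f=f_of(ci)
    th=np.arccos(c[2]/np.linalg.norm(c)); h=np.hypot(c[0],c[1])
    return ci['cx']+f*th*c[0]/h, ci['cy']+f*th*c[1]/h
E
python3 - <<'E'
from h import *
a=cv2.imread('pics/w1.png')[230:430,200:460]; cv2.imwrite('pics/w1c.png',cv2.resize(a,None,fx=3,fy=3,interpolation=cv2.INTER_CUBIC))
for n,p in dict(L=(385,290),L2=(385,312),M=(318,290),M2=(320,315),R=(250,290),R2=(250,312),barL=(355,391),bar=(327,391),barR=(290,391),potc=(350,142),plate=(325,370)).items(): print(n,wpt('w1',*p).round(1))
E
```

```text
L [ 524.8 -242.2  120.6]
L2 [ 537.3 -250.8  127.6]
M [ 496.1 -283.9  120.7]
M2 [ 510.9 -292.1  128.8]
R [ 467.6 -327.1  120.4]
R2 [ 479.9 -335.   128.5]
barL [ 559.4 -294.8  167.8]
bar [ 548.3 -311.3  167.3]
barR [ 533.4 -333.   168. ]
potc [ 423.9 -202.5   51.4]
plate [ 557.6 -319.1  126.5]
```

View pics/w1c.png

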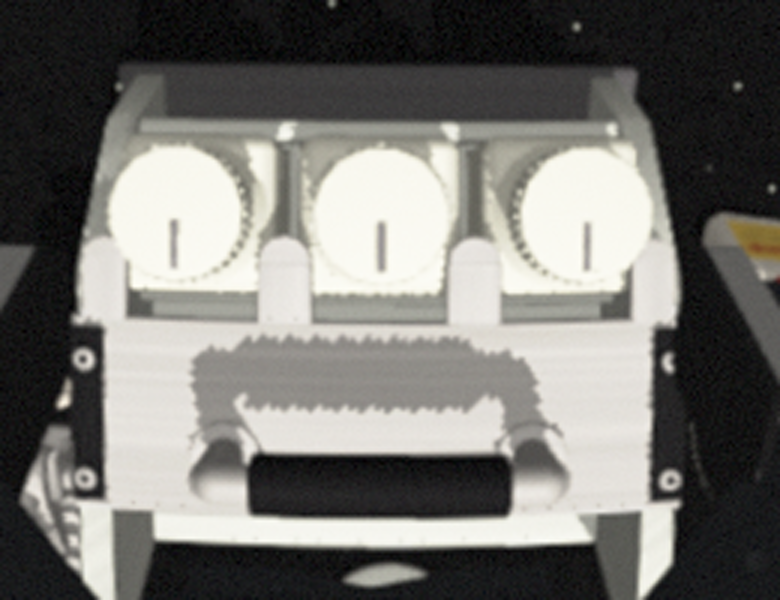

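```bash
python3 - <<'E'
from h import *
P=[]
for n,(x,y) in dict(L=(586,214),M=(382,214),R=(175,214)).items():
    u,v=200+x/3,230+y/3; X=wpt('w1',u,v); X2=wpt('w1',u-4,v); P.append(X); print(n,u,v,X.round(1),X2.round(1),wpt('w1',u,v,zplane=125).round(1),wpt('w1',u,v,zplane=129).round(1), proj('top',X), proj('scene',X))
P=np.array(P); v=P[0]-P[2]; print(np.linalg.norm(v),np.degrees(np.arctan2(v[1],v[0])))
E
```

```text
L 395.33333333333337 301.3333333333333 [ 535.8 -240.1  124.4] [ 534.1 -242.7  124.2] [ 535.4 -240.   125. ] [ 533.2 -239.6  129. ] (np.float64(303.79609277255264), np.float64(213.93436028411423)) (np.float64(281.39768882020934), np.float64(230.66766953060326))
M 327.3333333333333 301.3333333333333 [ 506.4 -282.4  124.3] [ 504.7 -284.9  124.2] [ 506.1 -282.3  125. ] [ 504.4 -281.2  129. ] (np.float64(320.0409671277112), np.float64(224.9412805449606)) (np.float64(299.65411641466505), np.float64(231.84915676277296))
R 258.3333333333333 301.3333333333333 [ 477.6 -325.9  124.3] [ 475.8 -328.3  124.6] [ 477.4 -325.5  125. ] [ 476.1 -323.7  129. ] (np.float64(336.7817161998747), np.float64(235.78237916481328)) (np.float64(318.3037773880988), np.float64(232.85301408102058))
103.63745482320269 55.84131729427721
```

```bash
python3 -m pendant '[[[0.08,0.044,-0.0265,-0.03,0],[0.08,0.044,-0.0265,-0.07,0],[0.08,0.044,-0.0265,-0.07,0],[0.08,0.044,-0.0265,-0.07,0],[0.08,0.044,-0.0265,-0.07,0]]]' 20
python3 - <<'E'
from h import *
cap('wrist','w2'); print(monitor.sense()['wrist_torque'])
a=cv2.imread('pics/w2.png')[200:460,160:500]; cv2.imwrite('pics/w2c.png',cv2.resize(a,None,fx=2.3,fy=2.3,interpolation=cv2.INTER_CUBIC))
E
```

```text
time_s: 2.45
eef_pos: [511.0, -285.5, 163.8]
ee_rot: [0.002, 0.883, 0.47, 0.001]
force: [-0.9, -0.3, 0.1]
grip_width: 0.461
[-0.01303143 -0.04678834  0.01722708]
```

View pics/w2c.png

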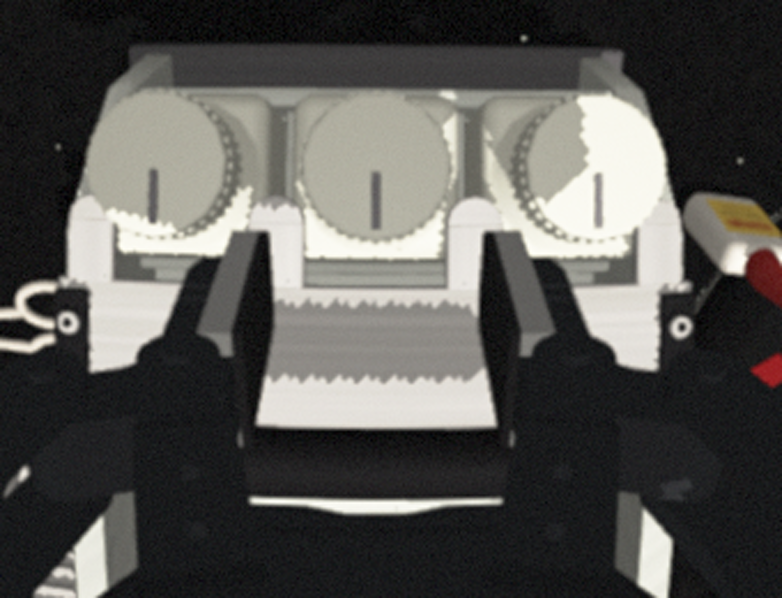

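The wrist view shows the fingertips at about crop (252,240) and (505,240), centred on the middle cap at (376,165) and about 6 mm thick, so they fit between the caps. I'm lowering onto the middle cap and closing gently.

```bash
python3 -m pendant '[[[0.08,0,0,-0.025,0],[0.08,0,0,-0.045,0],[0.08,0,0,-0.055,0],[0.08,0,0,-0.055,0],[0.08,0,0,-0.055,0]]]' 20
python3 - <<'E'
from h import *
s=monitor.sense(); print(s['force'],s['wrist_torque'],s['eef_pos'])
E
python3 -m pendant '[[[0.3,0,0,0,0],[0.3,0,0,0,0],[0.3,0,0,0,0],[0.3,0,0,0,0],[0.3,0,0,0,0]]]' 20
python3 - <<'E'
from h import *
cap('wrist','w3');s=monitor.sense(); print(s['force'],s['wrist_torque'],s['eef_pos'],s['grip_width'])
E
```

```text
time_s: 3.0
eef_pos: [511.1, -285.6, 107.8]
ee_rot: [0.001, 0.883, 0.47, 0.0]
force: [0.3, 0.1, -0.1]
grip_width: 0.46
[ 0.25669951  0.09021098 -0.09489777] [-0.00493223  0.00638809 -0.00392183] [ 511.12466295 -285.6378834   107.77787007]
time_s: 3.5
eef_pos: [511.2, -285.7, 107.9]
ee_rot: [0.001, 0.883, 0.47, 0.0]
force: [-3.0, 1.0, 6.8]
grip_width: 0.398
[-1.40323377  0.26672335  6.72805928] [ 0.10560869  0.30520788 -0.00389356] [ 511.16341453 -285.69366529  107.92030084] 0.4004814906861248
```

View pics/w3.png

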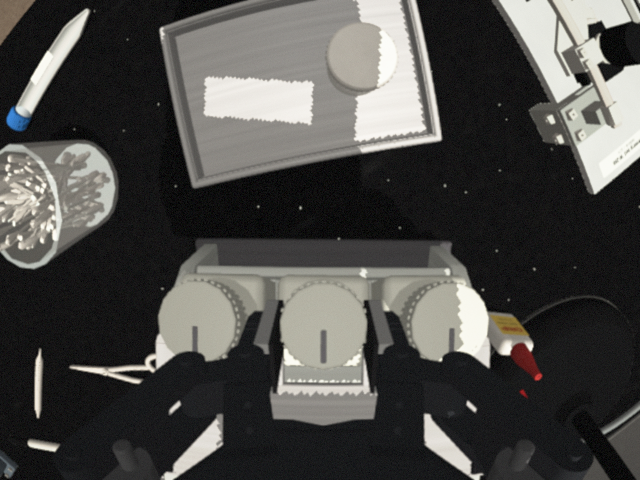

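```bash
python3 -m pendant '[[[0.3,0,0,0,3],[0.3,0,0,0,6],[0.3,0,0,0,6]]]' 20
python3 - <<'E'
from h import *
s=monitor.sense(); print(s['force'],s['wrist_torque'],s['eef_pos'],s['grip_width'])
E
python3 -m pendant '[[[0.3,0,0,0,3],[0.3,0,0,0,6],[0.3,0,0,0,8],[0.3,0,0,0,8]]]' 20
python3 - <<'E'
from h import *
cap('wrist','w4');s=monitor.sense(); print(s['force'],s['wrist_torque'],s['eef_pos'],s['grip_width'])
a=cv2.imread('pics/w4.png')[220:460,140:500]; cv2.imwrite('pics/w4c.png',cv2.resize(a,None,fx=2.2,fy=2.2,interpolation=cv2.INTER_CUBIC))
E
```

```text
time_s: 3.85
eef_pos: [511.4, -285.9, 107.8]
ee_rot: [0.001, 0.857, 0.515, 0.001]
force: [-0.1, 0.5, 6.5]
grip_width: 0.397
[-0.06203986  0.48607545  6.46045915] [-0.09688955 -0.07016792 -0.20327929] [ 511.40125374 -285.85174707  107.7654451 ] 0.39671270160961486
time_s: 4.25
eef_pos: [511.2, -286.2, 107.7]
ee_rot: [0.002, 0.819, 0.573, 0.0]
force: [-0.4, -1.9, 6.5]
grip_width: 0.401
[ 0.06559366 -1.27843676  6.99476277] [-0.40293126  0.22887175 -0.61100001] [ 511.20090703 -286.17137563  107.70516966] 0.3998485528050101
```

View pics/w4c.png

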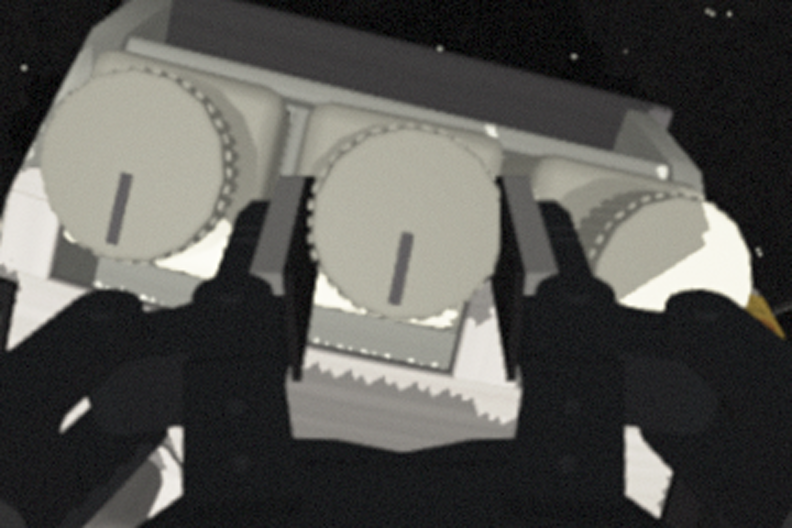

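The middle cap's rib (crop 401,268) turned with the stand in the picture and not with the fingers, and the torque reached 0.6 N m. That cap is tight. I'm releasing it and trying the left one.

```bash
python3 -m pendant '[[[0.08,0,0,0,0],[0.08,0,0,0,0],[0.08,0,0,0,-4],[0.08,0,0,0.02,-14],[0.08,0,0,0.045,-14],[0.08,0.0294,0.0425,0.045,-14],[0.08,0.0294,0.0425,0.045,-14],[0.08,0.0294,0.0425,0.045,-14],[0.08,0.0294,0.0425,0.02,-14],[0.08,0.0294,0.0425,0,-14],[0.08,0.0294,0.0425,0,-14],[0.08,0.0294,0.0425,0,-14]]]' 20
python3 - <<'E'
from h import *
cap('wrist','w5');s=monitor.sense(); print(s['force'],s['wrist_torque'],s['eef_pos'],s['grip_width'])
a=cv2.imread('pics/w5.png')[220:460,140:500]; cv2.imwrite('pics/w5c.png',cv2.resize(a,None,fx=2.2,fy=2.2,interpolation=cv2.INTER_CUBIC))
E
```

```text
time_s: 5.5
eef_pos: [539.8, -243.4, 106.6]
ee_rot: [-0.0, 0.883, 0.469, -0.0]
force: [0.2, 0.3, 1.0]
grip_width: 0.462
[1.09864315 0.44661886 0.249496  ] [-0.07042366 -0.02815745  0.0520589 ] [ 540.18426238 -243.47628757  107.21206397] 0.45868062939486204
```

View pics/w5c.png

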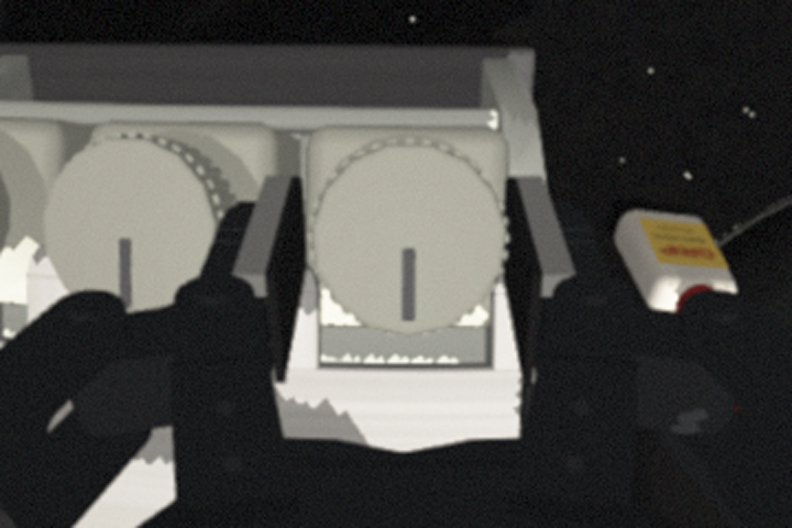

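The fingers straddle the left cap at crop (408,235), and the middle cap's rib is unturned. Gripping and twisting now.

```bash
python3 -m pendant '[[[0.3,0,0,0,0],[0.3,0,0,0,0],[0.3,0,0,0,0],[0.3,0,0,0,0],[0.3,0,0,0,3],[0.3,0,0,0,6],[0.3,0,0,0,6]]]' 20
python3 - <<'E'
from h import *
s=monitor.sense(); print(s['force'],s['wrist_torque'],s['eef_pos'],s['grip_width'])
E
python3 -m pendant '[[[0.3,0,0,0,3],[0.3,0,0,0,6],[0.3,0,0,0,8],[0.3,0,0,0,8]]]' 20
python3 - <<'E'
from h import *
cap('wrist','w6');s=monitor.sense(); print(s['force'],s['wrist_torque'],s['eef_pos'],s['grip_width'])
a=cv2.imread('pics/w6.png')[220:460,140:500]; cv2.imwrite('pics/w6c.png',cv2.resize(a,None,fx=2.2,fy=2.2,interpolation=cv2.INTER_CUBIC))
E
```

```text
time_s: 6.25
eef_pos: [540.0, -243.7, 107.3]
ee_rot: [0.001, 0.857, 0.516, -0.0]
force: [-2.6, -2.3, 6.0]
grip_width: 0.399
[-2.57141481 -2.30051581  5.95947963] [-0.67635471  0.76455247 -0.17542507] [ 540.02179493 -243.71717401  107.2828895 ] 0.39924144164372294
time_s: 6.65
eef_pos: [540.1, -244.3, 107.2]
ee_rot: [0.002, 0.819, 0.574, -0.001]
force: [-2.9, -5.0, 3.0]
grip_width: 0.398
[-2.9246126  -4.76235323  4.5967295 ] [-1.30838901  0.66756313 -0.2528312 ] [ 540.04328595 -244.30353686  107.16643582] 0.40022659850874454
```

View pics/w6c.png

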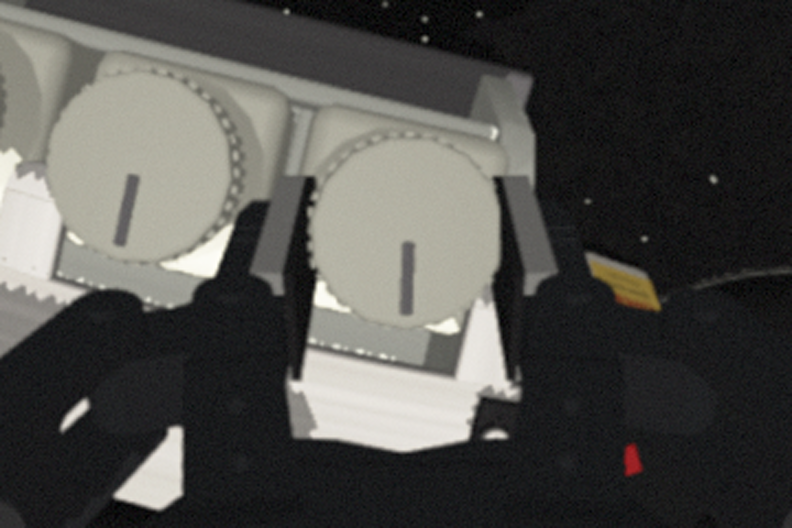

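The left cap's rib stayed upright at crop (408,278) while the stand and the middle rib turned about 11° in the picture. The left cap therefore turned with the fingers and is the loose one. I'll add 4° for margin, then release and check.

```bash
python3 -m pendant '[[[0.3,0,0,0,4],[0.3,0,0,0,4],[0.08,0,0,0,4],[0.08,0,0,0,4],[0.08,0,0,0,4],[0.08,0,0,0.03,0],[0.08,0,0,0.05,-8],[0,0,0,0.05,-14],[0,0,0,0.05,-14]]]' 20
python3 - <<'E'
from h import *
cap('wrist','w7');cap('scene','s7');cap('top','t7');s=monitor.sense(); print(s['force'],s['wrist_torque'],s['eef_pos'],s['grip_width'])
a=cv2.imread('pics/w7.png')[200:460,160:500]; cv2.imwrite('pics/w7c.png',cv2.resize(a,None,fx=2.2,fy=2.2,interpolation=cv2.INTER_CUBIC))
a=cv2.imread('pics/t7.png')[140:310,250:410]; cv2.imwrite('pics/t7c.png',cv2.resize(a,None,fx=3.5,fy=3.5,interpolation=cv2.INTER_CUBIC))
E
```

```text
time_s: 7.6
eef_pos: [540.2, -242.6, 156.6]
ee_rot: [0.0, 0.883, 0.469, 0.0]
force: [-0.3, 0.3, -0.6]
grip_width: 0.502
[ 0.05444572  0.10830179 -0.39119917] [ 0.03792349 -0.00257714 -0.02034546] [ 539.88204648 -242.47638932  155.65035679] 0.5005809631867629
```

View pics/w7c.png

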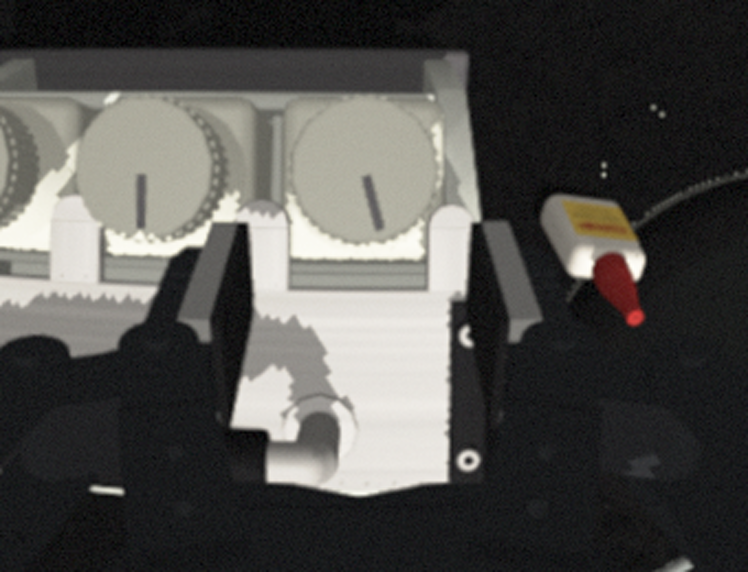

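View pics/t7c.png

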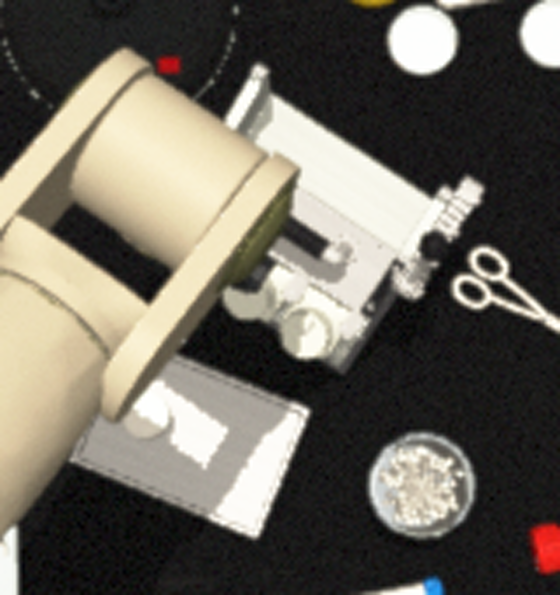

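The left cap's rib (crop 372,203) is now turned about 15° and the middle one (140,202) is unchanged. Next is the pawl. I'll go up and over, and come down behind the knob with the fingers shut.

```bash
python3 -m pendant '[[[0.3,0,0,0.05,0],[1,0,0,0.085,0],[1,0.005,-0.05,0.085,0],[1,0.01,-0.1,0.085,0],[1,0.015,-0.15,0.085,0],[1,0.0177,-0.1887,0.085,0],[1,0.0177,-0.1887,0.085,0],[1,0.0177,-0.1887,0.085,0],[1,0.0177,-0.1887,0.085,0]]]' 20
python3 - <<'E'
from h import *
cap('wrist','w8');s=monitor.sense(); print(s['force'],s['wrist_torque'],s['eef_pos'],s['grip_width'])
E
```

```text
time_s: 8.65
eef_pos: [558.1, -430.4, 241.3]
ee_rot: [-0.0, 0.882, 0.47, 0.0]
force: [-0.5, 0.1, 0.6]
grip_width: 0.005
[-0.65565883 -0.21242068 -0.133928  ] [-0.01355146  0.00332447 -0.04306738] [ 558.17268139 -430.2638004   241.70472512] -0.0027558382254151232
```

View pics/w8.png

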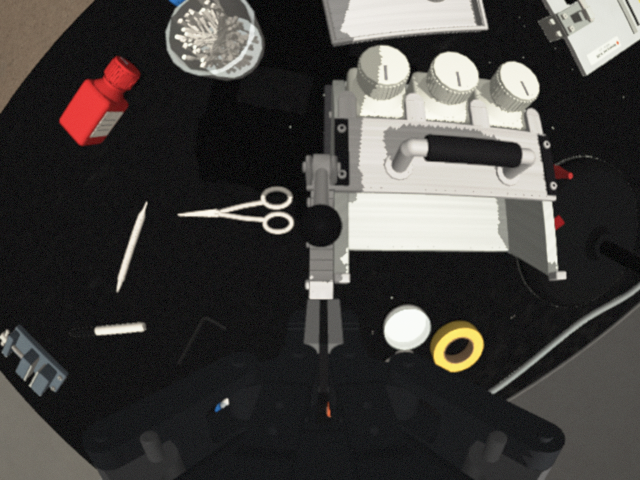

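The knob is at (323,225), in line with the shut fingertips at (323,310). Lowering behind it, then pushing towards the front.

```bash
python3 - <<'E'
from h import *
print(wpt('w8',323,225), wpt('w8',320,290))
E
python3 -m pendant '[[[1,0,0,-0.025,0],[1,0,0,-0.05,0],[1,0,0,-0.05,0],[1,0,0,-0.05,0],[1,-0.0083,0.0056,-0.05,0],[1,-0.0124,0.0084,-0.05,0],[1,-0.0165,0.0112,-0.05,0],[1,-0.0207,0.014,-0.05,0],[1,-0.0207,0.014,-0.05,0]]]' 20
python3 - <<'E'
from h import *
cap('wrist','w9');s=monitor.sense(); print(s['force'],s['wrist_torque'],s['eef_pos'],s['grip_width'])
a=cv2.imread('pics/w9.png')[100:400,160:500]; cv2.imwrite('pics/w9c.png',cv2.resize(a,None,fx=2,fy=2,interpolation=cv2.INTER_CUBIC))
E
```

```text
[ 529.67879486 -412.07127479  212.02931983] [ 577.25513883 -446.40490846  159.84533204]
time_s: 9.6
eef_pos: [536.8, -417.2, 191.9]
ee_rot: [0.0, 0.883, 0.47, 0.0]
force: [0.7, 0.4, 0.2]
grip_width: 0.005
[ 0.07088774 -0.05789772 -0.3289396 ] [ 0.00796326 -0.01577228  0.04976954] [ 536.99797501 -417.40823497  191.6591406 ] 0.001233335833093133
```

View pics/w9c.png

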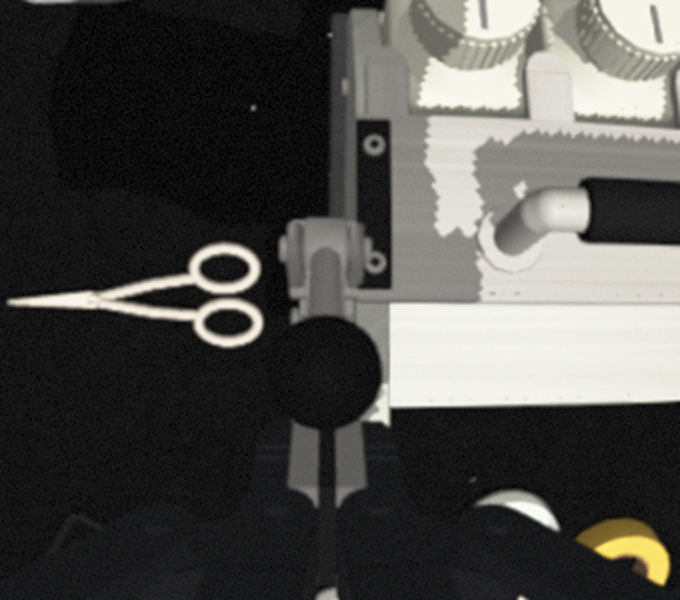

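The knob (crop 325,372) is already against the fingertips, so I'm continuing the push.

```bash
python3 -m pendant '[[[1,-0.005,0.0034,0,0],[1,-0.010,0.0068,0,0],[1,-0.015,0.0102,0,0],[1,-0.02,0.0135,0,0],[1,-0.025,0.017,0,0],[1,-0.03,0.0203,0,0],[1,-0.033,0.0224,0,0],[1,-0.033,0.0224,0,0],[1,-0.033,0.0224,0,0],[1,-0.033,0.0224,0,0],[1,-0.033,0.0224,0,0]]]' 20
python3 - <<'E'
from h import *
cap('wrist','w10');cap('scene','s10');s=monitor.sense(); print(s['force'],s['wrist_torque'],s['eef_pos'],s['grip_width'])
a=cv2.imread('pics/w10.png')[100:400,160:500]; cv2.imwrite('pics/w10c.png',cv2.resize(a,None,fx=2,fy=2,interpolation=cv2.INTER_CUBIC))
E
```

```text
time_s: 10.75
eef_pos: [504.2, -395.1, 191.2]
ee_rot: [-0.0, 0.883, 0.47, -0.0]
force: [0.1, -0.7, 0.8]
grip_width: -0.004
[ 0.6138908   0.39158413 -0.33063958] [-0.06714741  0.0107255   0.02161629] [ 504.15000978 -395.08744719  191.17256136] -0.0012381838489195138
```

View pics/w10c.png

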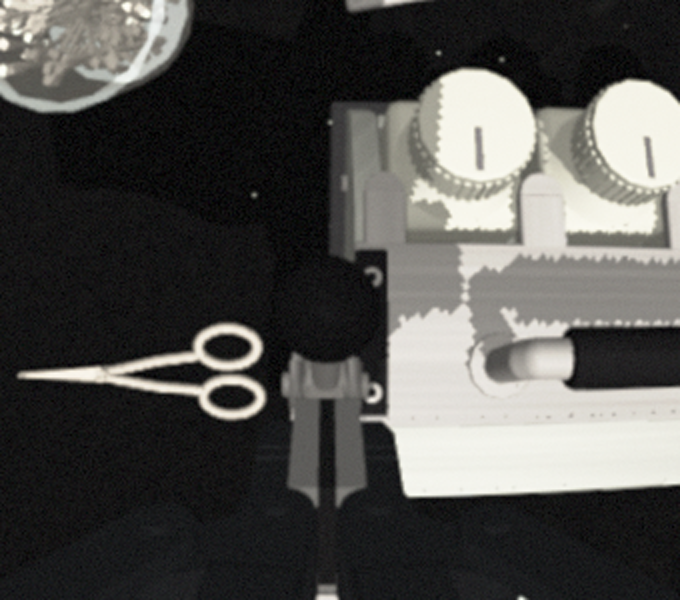

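```bash
python3 - <<'E'
from h import *
X=wpt('w10',160+325/2,100+308/2); D=np.array([524.8,-294.9,29.1]); sx=np.array([.8275,-.5615,0]);sy=np.array([.5615,.8275,0])
print(X,(X-D)@sx,(X-D)@sy,X[2]-29.1)
a=cv2.imread('pics/s10.png')[150:320,220:400]; cv2.imwrite('pics/s10c.png',cv2.resize(a,None,fx=4,fy=4,interpolation=cv2.INTER_CUBIC))
E
```

```text
[ 475.91927023 -377.06353403  202.15414706] 5.686020472223062 -95.43685417176334 173.05414705984393
```

View pics/s10c.png

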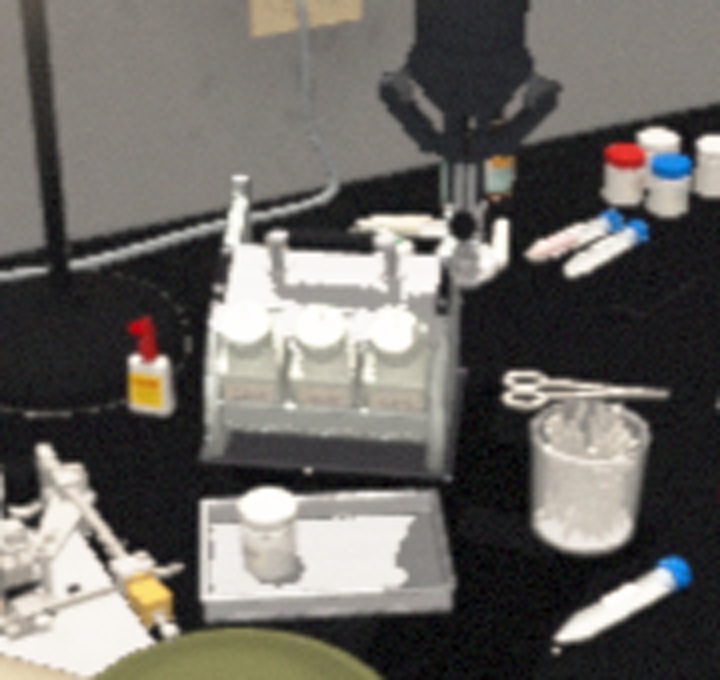

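The knob sits at stand x 5.7 mm (5 expected when thrown), so the pawl is over. Next I'll push the comb by its grip bar from the front.

```bash
python3 -m pendant '[[[1,0,0,0.045,0],[1,0.01,0.045,0.045,0],[1,0.0224,0.099,0.045,0],[1,0.0224,0.099,0.045,0],[1,0.0224,0.099,0.045,0],[1,0.0224,0.099,0,0],[1,0.0224,0.099,-0.040,0],[1,0.0224,0.099,-0.040,0],[1,0.0224,0.099,-0.040,0]]]' 20
python3 - <<'E'
from h import *
cap('wrist','w11');s=monitor.sense(); print(s['force'],s['wrist_torque'],s['eef_pos'],s['grip_width'])
a=cv2.imread('pics/w11.png')[200:460,140:500]; cv2.imwrite('pics/w11c.png',cv2.resize(a,None,fx=2.2,fy=2.2,interpolation=cv2.INTER_CUBIC))
E
```

```text
time_s: 11.75
eef_pos: [526.5, -297.3, 152.2]
ee_rot: [0.0, 0.883, 0.469, 0.0]
force: [-0.6, 0.1, 0.6]
grip_width: -0.001
[0.14663835 0.65525272 0.83957237] [-0.02017941  0.00406873 -0.014186  ] [ 527.0380746  -297.49375682  153.39067688] -0.0003570502445661852
```

View pics/w11c.png

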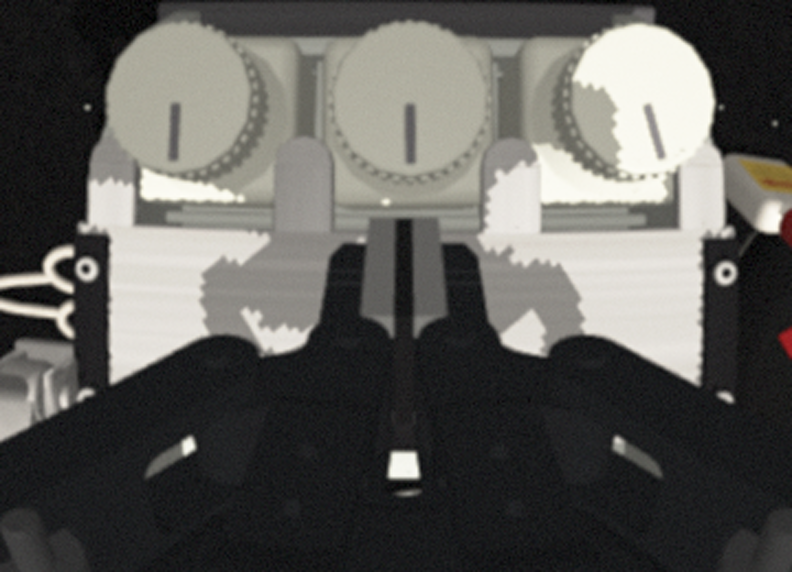

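```bash
python3 -m pendant '[[[1,0.0059,-0.004,0.0036,0],[1,0.0118,-0.008,0.0073,0],[1,0.0177,-0.012,0.0109,0],[1,0.0236,-0.016,0.0145,0],[1,0.0295,-0.02,0.0182,0],[1,0.0354,-0.024,0.0218,0],[1,0.0384,-0.026,0.0236,0],[1,0.0413,-0.028,0.0254,0],[1,0.0413,-0.028,0.0254,0]]]' 20
python3 - <<'E'
from h import *
cap('wrist','w12');s=monitor.sense(); print(s['force'],s['wrist_torque'],s['eef_pos'],s['grip_width'])
a=cv2.imread('pics/w12.png')[140:440,140:500]; cv2.imwrite('pics/w12c.png',cv2.resize(a,None,fx=1.9,fy=1.9,interpolation=cv2.INTER_CUBIC))
E
```

```text
time_s: 12.7
eef_pos: [567.8, -324.6, 178.4]
ee_rot: [0.0, 0.883, 0.47, -0.001]
force: [-5.9, 1.3, 4.7]
grip_width: 0.0
[-6.08473537  0.70270459  4.15263221] [3.08403724e-01 9.60817902e-01 2.63378476e-04] [ 567.77048879 -324.60766045  178.3886965 ] 0.0019613089820632373
```

View pics/w12c.png

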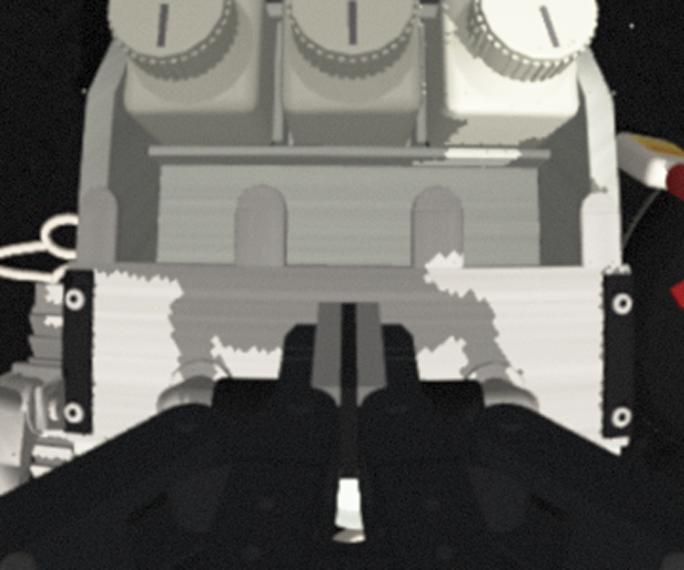

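```bash
python3 -m pendant '[[[1,0.0015,-0.001,0.0009,0],[1,0.0029,-0.002,0.0018,0],[1,0.0029,-0.002,0.0018,0]]]' 20
python3 -m pendant '[[[1,0.0015,-0.001,0.0009,0],[1,0.0029,-0.002,0.0018,0],[1,0.0029,-0.002,0.0018,0]]]' 20
python3 -m pendant '[[[1,0.0015,-0.001,0.0009,0],[1,0.0022,-0.0015,0.0014,0],[1,0.0022,-0.0015,0.0014,0]]]' 20
```

```text
time_s: 13.05
eef_pos: [570.4, -326.4, 180.0]
ee_rot: [-0.0, 0.883, 0.47, -0.001]
force: [-7.3, 2.6, 2.6]
grip_width: -0.004
time_s: 13.35
eef_pos: [573.3, -328.4, 181.8]
ee_rot: [-0.0, 0.883, 0.47, -0.001]
force: [-6.6, 2.1, 3.1]
grip_width: 0.004
time_s: 13.65
eef_pos: [574.1, -328.9, 182.3]
ee_rot: [-0.003, 0.883, 0.47, -0.002]
force: [-14.5, 7.1, 2.3]
grip_width: 0.004
```

```bash
python3 -m pendant '[[[1,0.0011,-0.0007,0.0007,0],[1,0.0015,-0.001,0.0009,0],[1,0.0015,-0.001,0.0009,0]]]' 20
```

```text
time_s: 13.95
eef_pos: [574.2, -329.0, 182.4]
ee_rot: [-0.005, 0.883, 0.47, -0.003]
force: [-21.7, 11.6, 3.1]
grip_width: -0.003
```

The force rose to 22 N with no further movement, so the comb is at its stop. Backing off, then moving above the left bottle to check.

```bash
python3 -m pendant '[[[1,-0.004,0.003,-0.002,0],[1,-0.012,0.008,-0.004,0],[1,-0.014,0.01,0.03,0],[0.08,-0.025,0.04,0.03,0],[0.08,-0.0373,0.0876,0.0,0],[0.08,-0.0373,0.0876,-0.02,0],[0.08,-0.0373,0.0876,-0.02,0],[0.08,-0.0373,0.0876,-0.02,0]]]' 20
python3 - <<'E'
from h import *
cap('wrist','w13');cap('top','t13');cap('scene','s13');s=monitor.sense(); print(s['force'],s['wrist_torque'],s['eef_pos'],s['grip_width'])
a=cv2.imread('pics/s13.png')[150:320,220:400]; cv2.imwrite('pics/s13c.png',cv2.resize(a,None,fx=4,fy=4,interpolation=cv2.INTER_CUBIC))
a=cv2.imread('pics/t13.png')[140:310,250:410]; cv2.imwrite('pics/t13c.png',cv2.resize(a,None,fx=3.5,fy=3.5,interpolation=cv2.INTER_CUBIC))
E
```

```text
time_s: 14.75
eef_pos: [540.9, -244.0, 164.2]
ee_rot: [0.001, 0.883, 0.47, 0.0]
force: [0.3, -1.0, 0.7]
grip_width: 0.457
[-0.90553827  0.91795031 -0.32578454] [-0.00553262 -0.00659824  0.01585104] [ 540.7635838  -244.27642795  164.08423499] 0.46127008200479436
```

View pics/w13.png

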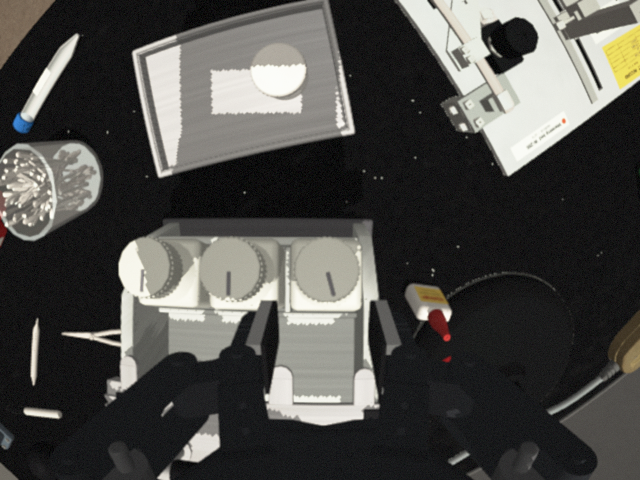

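View pics/s13c.png

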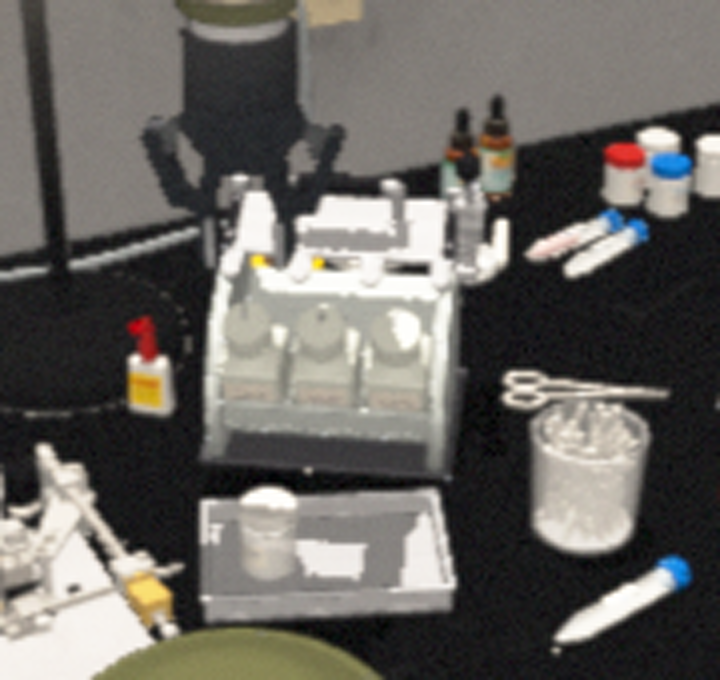

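View pics/t13c.png

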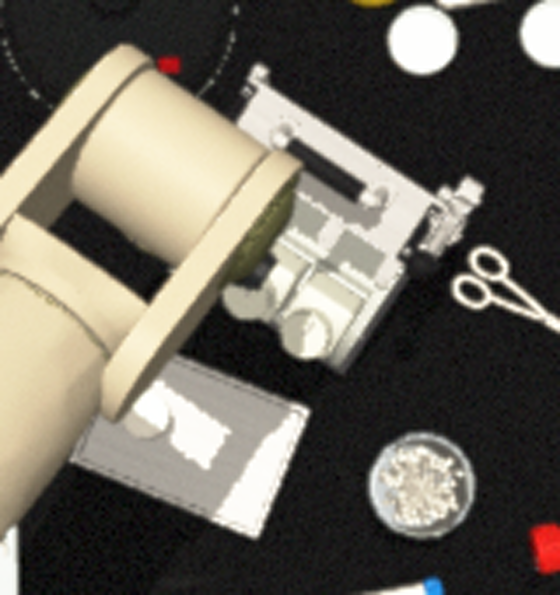

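The comb is fully back and the pawl is still over, with its knob at top crop (425,262). The left cap is at wrist (327,270). Gripping its cap now.

```bash
python3 -m pendant '[[[0.08,0,0,-0.03,0],[0.08,0,0,-0.05,0],[0.08,0,0,-0.06,0],[0.08,0,0,-0.06,0],[0.08,0,0,-0.06,0],[0.5,0,0,-0.06,0],[0.5,0,0,-0.06,0],[0.5,0,0,-0.06,0],[0.5,0,0,-0.06,0]]]' 35
python3 -m pendant '[[[0.5,-0.0038,0.0026,0.009,0],[0.5,-0.0075,0.0051,0.0178,0],[0.5,-0.0113,0.0077,0.0267,0],[0.5,-0.015,0.0102,0.0356,0],[0.5,-0.0188,0.0127,0.0446,0],[0.5,-0.0225,0.0153,0.0535,0],[0.5,-0.0263,0.0178,0.0624,0],[0.5,-0.0263,0.0178,0.0724,0],[0.5,-0.0263,0.0178,0.0724,0]]]' 35
python3 - <<'E'
from h import *
cap('wrist','w14');cap('scene','s14');s=monitor.sense(); print(s['force'],s['wrist_torque'],s['eef_pos'],s['grip_width'])
a=cv2.imread('pics/s14.png')[110:320,220:400]; cv2.imwrite('pics/s14c.png',cv2.resize(a,None,fx=2.8,fy=2.8,interpolation=cv2.INTER_CUBIC))
E
```

```text
time_s: 15.8
eef_pos: [540.7, -243.3, 104.0]
ee_rot: [0.001, 0.883, 0.47, 0.001]
force: [0.2, 0.9, 6.2]
grip_width: 0.394
time_s: 16.7
eef_pos: [514.2, -225.5, 176.6]
ee_rot: [0.001, 0.883, 0.47, 0.001]
force: [0.1, -0.1, -1.4]
grip_width: 0.396
[-0.1864695   0.32186589 -2.13361201] [0.01114439 0.0647617  0.0153579 ] [ 513.72313238 -225.22130652  174.96517016] 0.39061469680738464
```

View pics/w14.png

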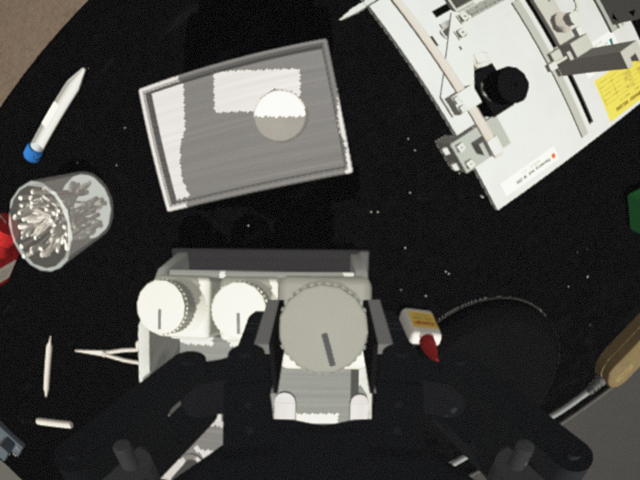

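View pics/s14c.png

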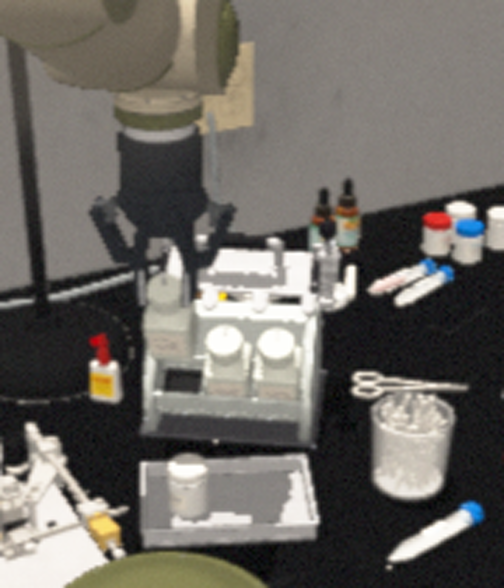

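```bash
python3 - <<'E'
from h import *
P=np.array([wpt('w14',u,v,zplane=18) for u,v in((139,90),(327,40),(352,172),(168,210))]); print(P.round(1)); c=P.mean(0)
a=P[1]-P[0]+P[2]-P[3]; print(c, np.degrees(np.arctan2(a[1],a[0])), [np.linalg.norm(P[i]-P[i-1]).round(1) for i in range(4)])
# pot top
X=wpt('w14',280,115); print('pot',X,wpt('w14',280,115,zplane=49))
ty=a/np.linalg.norm(a); tx=np.array([ty[1],-ty[0],0]); print('pot tray',(X-c)@tx,(X-c)@ty)
print('target',c-40*ty)
# cap tilt
pts=np.array([wpt('w14',u,v) for u in range(300,350,5) for v in range(300,352,5)])
q=pts-pts.mean(0); n=np.linalg.svd(q)[2][2]; n*=np.sign(n[2]); print('cap top',pts.mean(0),n,np.degrees(np.arccos(n[2])),np.abs(q@n).max())
sx=np.array([.8275,-.5615,0]); print(n@sx)
for (u,v) in((163,307),(240,308)): print(wpt('w14',u,v))
E
```

```text
[[ 326.2 -289.2   18. ]
 [ 390.6 -139.1   18. ]
 [ 491.5 -182.6   18. ]
 [ 427.1 -331.6   18. ]]
[ 408.83859593 -235.60874972   18.        ] 66.6974252347336 [np.float64(109.4), np.float64(163.4), np.float64(109.8), np.float64(162.3)]
pot [ 423.52369459 -201.74040827   51.21892608] [ 423.32869344 -201.91324189   49.        ]
pot tray 0.08934670266356541 36.91488443391578
target [ 393.01512491 -272.34589394   18.        ]
cap top [ 507.12738747 -221.75703514  196.12248501] [-0.37794211  0.24451809  0.89295614] 26.752902651655543 0.6695045886665614
-0.45004400056471455
[ 478.31339257 -323.58387506  124.44518866]
[ 505.99651506 -280.99935824  123.49077917]
```

The bottle is held (about 2 N) and leans 26.8°; the other two bottles are still in place. The tray centre is (409,-236) with the pot at tray y +37. I'll carry the bottle to the free half at tray y -40.

```bash
python3 -m pendant '[[[0.5,-0.03,-0.005,0,2],[0.5,-0.065,-0.011,0,6],[0.5,-0.1,-0.0165,0,10.8],[0.5,-0.135,-0.022,0,10.8],[0.5,-0.155,-0.0255,0,10.8],[0.5,-0.1666,-0.0273,0,10.8],[0.5,-0.1666,-0.0273,-0.03,10.8],[0.5,-0.1666,-0.0273,-0.06,10.8],[0.5,-0.1666,-0.0273,-0.07,10.8],[0.5,-0.1666,-0.0273,-0.07,10.8],[0.5,-0.1666,-0.0273,-0.07,10.8]]]' 35
python3 - <<'E'
from h import *
cap('wrist','w15');cap('scene','s15');s=monitor.sense(); print(s['force'],s['wrist_torque'],s['eef_pos'],s['grip_width'])
a=cv2.imread('pics/s15.png')[150:330,220:400]; cv2.imwrite('pics/s15c.png',cv2.resize(a,None,fx=3.3,fy=3.3,interpolation=cv2.INTER_CUBIC))
pts=np.array([wpt('w15',u,v) for u in range(300,350,5) for v in range(300,352,5)])
q=pts-pts.mean(0); n=np.linalg.svd(q)[2][2]; n*=np.sign(n[2]); print('cap top',pts.mean(0),n,np.degrees(np.arccos(n[2])),np.abs(q@n).max())
E
```

```text
time_s: 17.9
eef_pos: [347.7, -252.9, 105.9]
ee_rot: [0.001, 0.835, 0.551, 0.0]
force: [-0.6, 0.3, -0.1]
grip_width: 0.394
[-0.32871975 -0.21402749 -1.7041993 ] [0.00511213 0.01388636 0.03348387] [ 347.69404665 -252.99979147  106.10366521] 0.39317618202408633
cap top [ 339.95591116 -250.50723738  125.37567387] [-0.42253099  0.16850998  0.89054587] 27.058078820518514 0.6959308564925971
```

View pics/w15.png

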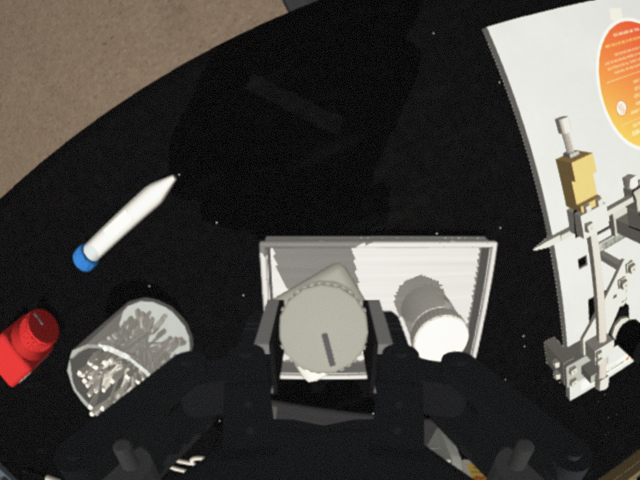

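View pics/s15c.png

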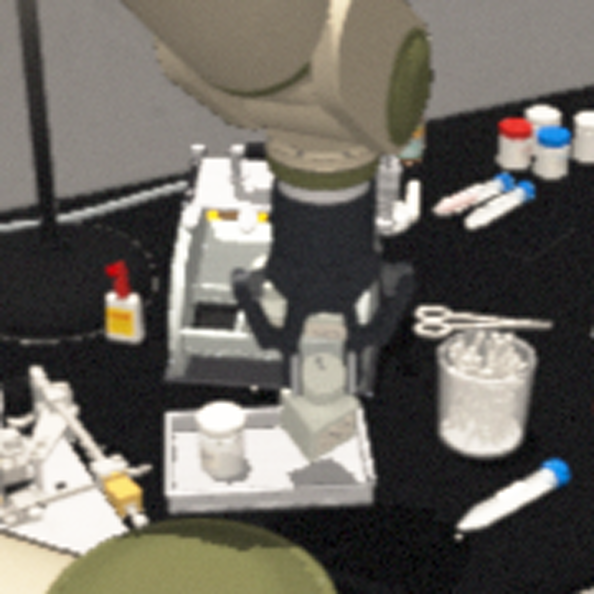

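The bottle leans 27°, and its body has twisted about 27° under the loose cap: the corner is at wrist (343,263). That still fits in this half of the tray. I'll lower until the front-bottom corner touches.

```bash
python3 -m pendant '[[[0.5,0,0,-0.01,0],[0.5,0,0,-0.018,0],[0.5,0,0,-0.021,0],[0.5,0,0,-0.021,0]]]' 25
python3 -m pendant '[[[0.5,0,0,-0.0015,0],[0.5,0,0,-0.003,0],[0.5,0,0,-0.003,0]]]' 20
python3 -m pendant '[[[0.5,0,0,-0.0015,0],[0.5,0,0,-0.003,0],[0.5,0,0,-0.003,0]]]' 20
```

```text
time_s: 18.4
eef_pos: [346.9, -252.2, 83.4]
ee_rot: [-0.001, 0.835, 0.551, -0.0]
force: [-0.4, 0.2, -2.0]
grip_width: 0.392
time_s: 18.7
eef_pos: [347.1, -252.5, 80.9]
ee_rot: [-0.0, 0.835, 0.551, -0.0]
force: [-0.3, -0.1, -2.3]
grip_width: 0.396
time_s: 19.0
eef_pos: [347.6, -253.2, 79.0]
ee_rot: [0.001, 0.835, 0.551, 0.0]
force: [-1.2, 1.0, 11.2]
grip_width: 0.394
```

Contact: +11 N at TCP z 79. Now I'll drag the cap backwards over the contact corner to bring the bottle upright.

```bash
python3 -m pendant '[[[0.5,0.0037,-0.0016,0.0003,0],[0.5,0.0073,-0.0032,0.0006,0],[0.5,0.011,-0.0048,0.0006,0],[0.5,0.011,-0.0048,0.0006,0]]]' 20
python3 - <<'E'
from h import *
cap('wrist','w16');s=monitor.sense(); print(s['force'],s['wrist_torque'],s['eef_pos'],s['grip_width'])
pts=np.array([wpt('w16',u,v) for u in range(300,350,5) for v in range(300,352,5)])
q=pts-pts.mean(0); n=np.linalg.svd(q)[2][2]; n*=np.sign(n[2]); print('cap top',pts.mean(0),n,np.degrees(np.arccos(n[2])),np.abs(q@n).max())
a=cv2.imread('pics/w16.png')[200:440,180:520]; cv2.imwrite('pics/w16c.png',cv2.resize(a,None,fx=2,fy=2,interpolation=cv2.INTER_CUBIC))
E
```

```text
time_s: 19.4
eef_pos: [358.4, -257.7, 79.3]
ee_rot: [0.001, 0.835, 0.551, -0.0]
force: [-2.7, 0.0, 8.4]
grip_width: 0.39
[-2.7779173   1.13460673  8.20713358] [0.17030848 0.59528586 0.03700898] [ 358.35887515 -257.68973903   79.26243804] 0.39097122954677344
cap top [ 350.17650848 -255.11032102   99.82409132] [-0.30716996  0.11563304  0.94460342] 19.160404113770387 0.9672916698263542
```

View pics/w16c.png

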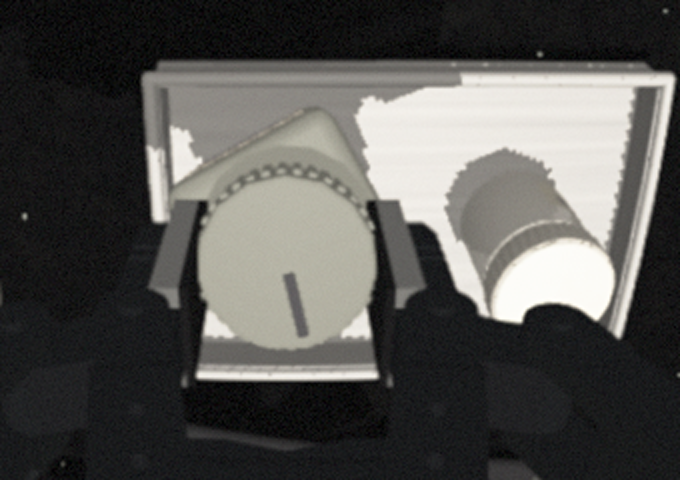

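Tilt is down to 19° and the corner isn't slipping, so I'm continuing the arc.

```bash
python3 -m pendant '[[[0.5,0.0037,-0.0016,-0.0002,0],[0.5,0.0073,-0.0032,-0.0005,0],[0.5,0.011,-0.0048,-0.001,0],[0.5,0.0147,-0.0063,-0.0016,0],[0.5,0.0147,-0.0063,-0.0016,0]]]' 20
python3 - <<'E'
from h import *
cap('wrist','w17');s=monitor.sense(); print(s['force'],s['wrist_torque'],s['eef_pos'],s['grip_width'])
pts=np.array([wpt('w17',u,v) for u in range(300,350,5) for v in range(300,352,5)])
q=pts-pts.mean(0); n=np.linalg.svd(q)[2][2]; n*=np.sign(n[2]); print('cap top',pts.mean(0),n,np.degrees(np.arccos(n[2])),np.abs(q@n).max())
E
```

```text
time_s: 19.95
eef_pos: [373.1, -264.0, 77.4]
ee_rot: [0.001, 0.835, 0.551, -0.0]
force: [-0.9, 0.8, 5.5]
grip_width: 0.393
[-1.63138342  0.2530242   5.20229704] [0.092638   0.36590291 0.04962011] [ 373.02031789 -263.89991707   77.41035581] 0.38944425167157554
cap top [ 364.16799473 -261.03921621   99.35469574] [-0.14876062  0.06726747  0.98658267] 9.396313027195944 0.8016075244324394
```

```bash
python3 -m pendant '[[[0.5,0.0037,-0.0016,-0.0007,0],[0.5,0.0073,-0.0032,-0.0016,0],[0.5,0.011,-0.0047,-0.0027,0],[0.5,0.0128,-0.0055,-0.0034,0],[0.5,0.0128,-0.0055,-0.0034,0]]]' 20
python3 - <<'E'
from h import *
cap('wrist','w18');cap('scene','s18');s=monitor.sense(); print(s['force'],s['wrist_torque'],s['eef_pos'],s['grip_width'])
pts=np.array([wpt('w18',u,v) for u in range(300,350,5) for v in range(300,352,5)])
q=pts-pts.mean(0); n=np.linalg.svd(q)[2][2]; n*=np.sign(n[2]); print('cap top',pts.mean(0),n,np.degrees(np.arccos(n[2])),np.abs(q@n).max())
a=cv2.imread('pics/s18.png')[150:330,220:400]; cv2.imwrite('pics/s18c.png',cv2.resize(a,None,fx=3.3,fy=3.3,interpolation=cv2.INTER_CUBIC))
E
```

```text
time_s: 20.5
eef_pos: [386.1, -269.3, 73.8]
ee_rot: [0.0, 0.835, 0.551, 0.0]
force: [-2.1, 0.2, 5.8]
grip_width: 0.393
[-0.24327722  0.95009173  6.77192432] [0.13782908 0.40759677 0.01983567] [ 385.96763997 -269.31792771   73.81559995] 0.3959770495243109
cap top [ 376.46735538 -266.13861031   96.94580251] [-0.03065179  0.01072451  0.99947259] 1.8609385115155417 2.6242852099760547
```

View pics/s18c.png

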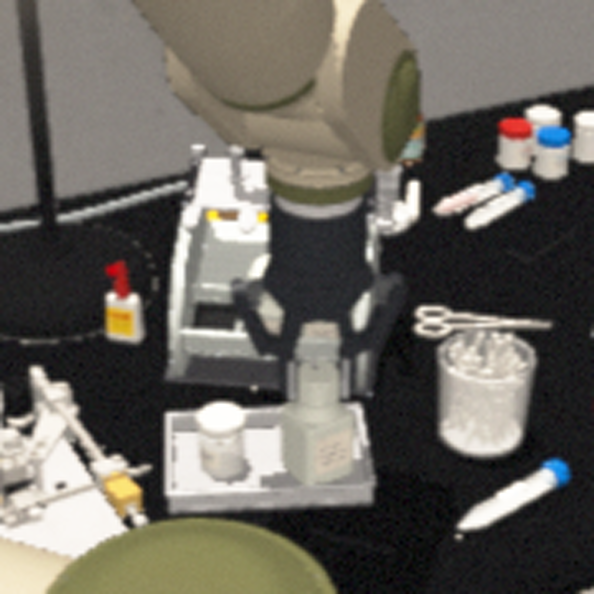

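View pics/w18.png

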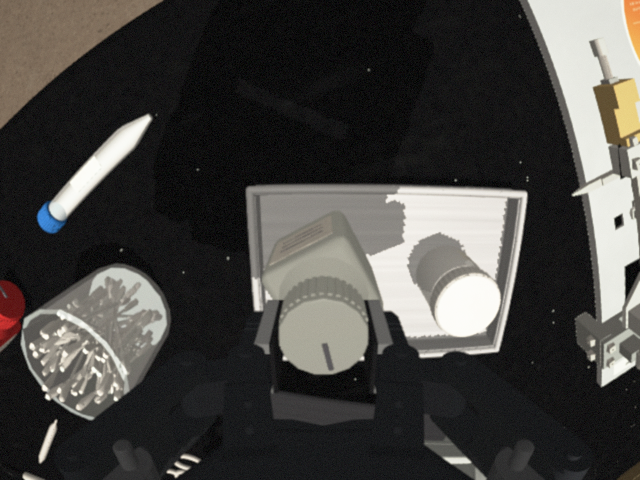

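The bottle is now within 2° of upright on the tray floor. Releasing gently and rising.

```bash
python3 -m pendant '[[[0.17,0,0,0,0],[0.14,0,0,0,0],[0.1,0,0,0,0],[0.1,0,0,0,0],[0.0,0,0,0,0],[0.0,0,0,0,0],[0.0,0,0,0,0],[0.0,0,0,0.02,0],[0,0,0,0.05,0],[0,0,0,0.1,0],[0,0,0,0.15,0],[0,-0.06,0.02,0.15,0],[0,-0.06,0.02,0.15,0],[0,-0.06,0.02,0.15,0],[0,-0.06,0.02,0.15,0]]]' 20
python3 - <<'E'
from h import *
cap('wrist','w19');cap('scene','s19');cap('top','t19');s=monitor.sense(); print(s['force'],s['wrist_torque'],s['eef_pos'],s['grip_width'])
a=cv2.imread('pics/s19.png')[150:330,220:400]; cv2.imwrite('pics/s19c.png',cv2.resize(a,None,fx=3.3,fy=3.3,interpolation=cv2.INTER_CUBIC))
a=cv2.imread('pics/t19.png')[140:310,250:410]; cv2.imwrite('pics/t19c.png',cv2.resize(a,None,fx=3.5,fy=3.5,interpolation=cv2.INTER_CUBIC))
E
```

```text
time_s: 22.1
eef_pos: [325.9, -249.4, 223.8]
ee_rot: [0.0, 0.835, 0.55, 0.0]
force: [-1.0, 0.1, -0.6]
grip_width: 0.499
[0.30026125 0.39138334 0.19801531] [-0.02137748  0.0450864   0.00775135] [ 326.15572074 -249.28917329  223.3352612 ] 0.49961458483811777
```

View pics/s19c.png

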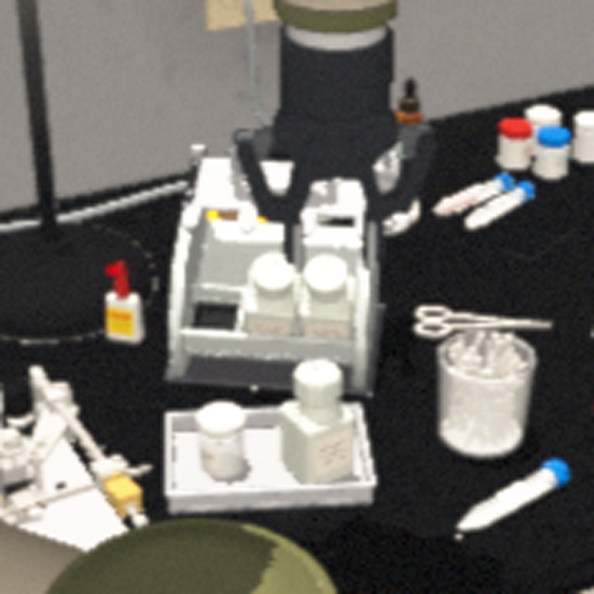

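View pics/w19.png

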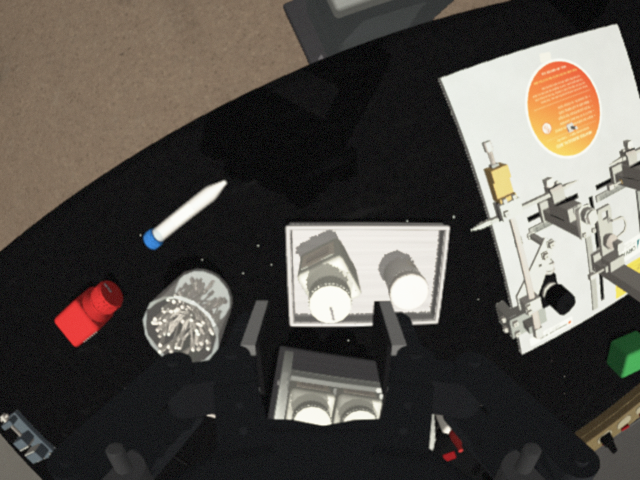

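View pics/t19c.png

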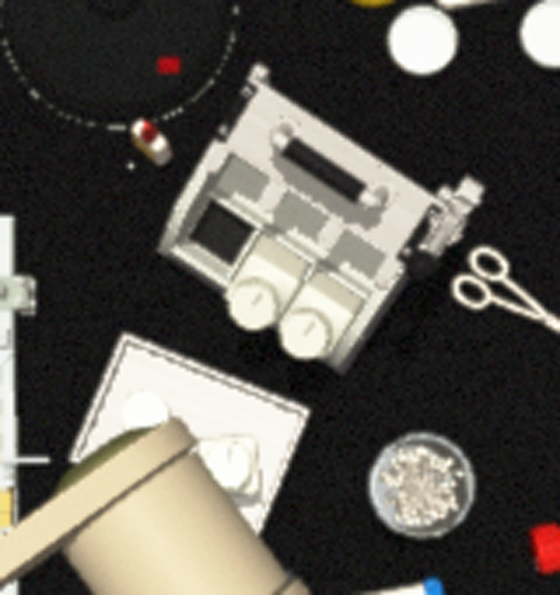

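The bottle stands in the tray at wrist (329,300), with the pot beside it at (408,290). Last numeric check of tilt, place, pawl, comb and the sound bottles.

```bash
python3 - <<'E'
from h import *
def plane(f,us,vs):
    p=np.array([wpt(f,u,v) for u in us for v in vs]); q=p-p.mean(0); n=np.linalg.svd(q)[2][2]; n*=np.sign(n[2]); return p.mean(0),n,np.degrees(np.arccos(n[2])),np.abs(q@n).max()
m,n,t,e=plane('w19',range(318,342,4),range(290,314,4)); print('cap',m.round(1),t,e)
c=np.array([408.8,-235.6,0]);ty=np.array([.3955,.9185,0]);tx=np.array([.9185,-.3955,0])
print('bottle tray xy',(m-c)@tx,(m-c)@ty); m=wpt('w19',408,291); print('pot',m,(m-c)@tx,(m-c)@ty)
d=np.load('/tmp/t19.npz')['d']
D=np.array([524.8,-294.9,29.1]); sx=np.array([.8275,-.5615,0]);sy=np.array([.5615,.8275,0])
for nme,(x,y) in dict(M=(252,302),R=(307,332),knob=(426,262),bar=(325,168)).items():
    u,v=250+x/3.5,140+y/3.5; X=world('top',u,v,np.median(d[int(v)-1:int(v)+2,int(u)-1:int(u)+2])); r=X-D
    a,b,z=r@sx,r@sy,r[2]; print(nme,X.round(0),'deck x,y,z',round(a*.891+z*.454),round(b),round(-a*.454+z*.891))
E
```

```text
cap [ 378. -268.   97.] 0.4395779287251387 0.7308031306211423
bottle tray xy -15.420388949101605 -41.96452235867226
pot [ 421.64674494 -203.19321451   51.25421889] -1.017148431094153 34.84652009494625
M [ 502. -288.  130.] deck x,y,z 25 -7 100
R [ 480. -328.  129.] deck x,y,z 28 -53 97
knob [ 517. -407.  228.] deck x,y,z 140 -97 151
bar [ 589. -340.  194.] deck x,y,z 145 -1 111
```

The middle cap's top-view centre seems shifted by about 5 mm, so I'm comparing the before and after crops.

```bash
python3 - <<'E'
from h import *
o=[]
for f in('top0','t19'):
    a=cv2.imread(f'pics/{f}.png')[195:255,295:355]; o.append(cv2.resize(a,None,fx=6.5,fy=6.5,interpolation=cv2.INTER_CUBIC))
cv2.imwrite('pics/cmp.png',np.hstack(o))
E
python3 -m pendant '[[[0,0.06,-0.03,0.03,0],[0,0.105,-0.037,0.03,-10.8],[0,0.105,-0.037,0.03,-10.8],[0,0.105,-0.037,0.03,-10.8],[0,0.105,-0.037,0.03,-10.8]]]'
python3 - <<'E'
from h import *
cap('wrist','w20'); print(monitor.sense()['eef_pos'])
a=cv2.imread('pics/w20.png')[180:420,180:480]; cv2.imwrite('pics/w20c.png',cv2.resize(a,None,fx=2.5,fy=2.5,interpolation=cv2.INTER_CUBIC))
E
```

```text
time_s: 22.75
eef_pos: [430.5, -285.8, 252.8]
ee_rot: [-0.001, 0.882, 0.47, -0.0]
force: [-1.5, 0.0, -0.1]
grip_width: 0.498
[ 430.11500359 -285.76603944  253.10466533]
```

View pics/cmp.png

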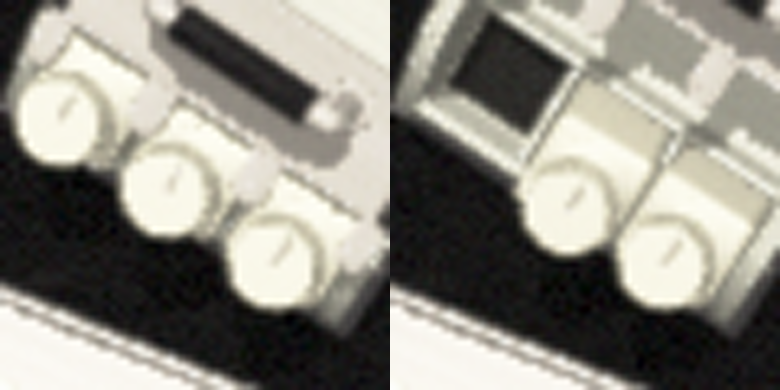

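View pics/w20c.png

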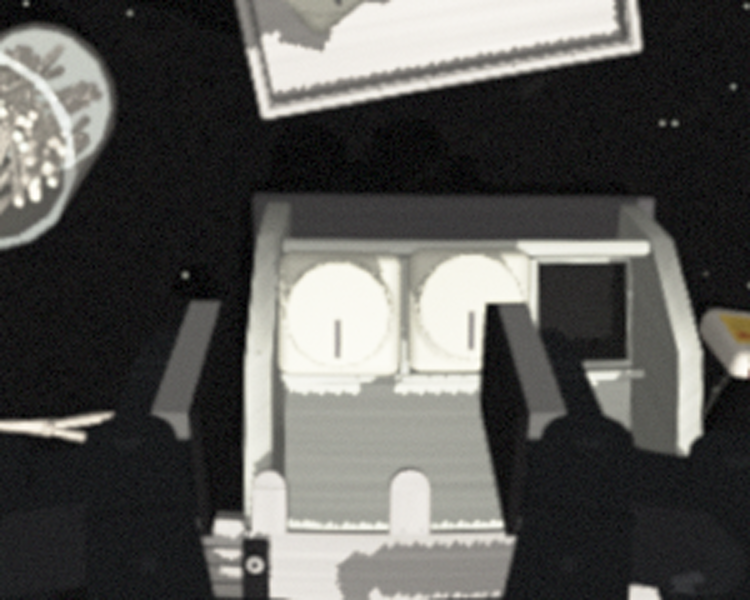

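```bash
python3 - <<'E'
from h import *
def plane(f,us,vs):
    p=np.array([wpt(f,u,v) for u in us for v in vs]); q=p-p.mean(0); n=np.linalg.svd(q)[2][2]; n*=np.sign(n[2]); return p.mean(0),n,np.abs(q@n).max()
D=np.array([524.8,-294.9,29.1]); sx=np.array([.8275,-.5615,0]);sy=np.array([.5615,.8275,0]);k=np.array([0,0,1])
dx=.891*sx+.454*k; dz=-.454*sx+.891*k
def ell(f,u0,v0,r=45):
    p=np.load('/tmp/'+f+'.npz')['p']; g=cv2.cvtColor(p,cv2.COLOR_RGB2GRAY); return g
for nm,(f,x,y) in dict(R=('w20',338,316),M=('w20',468,309)).items():
    u,v=180+x/2.5,180+y/2.5
    m,n,e=plane(f,np.arange(u-11,u+6,3.),np.arange(v-12,v+12,3.)); X=wpt(f,u,v); r=X-D
    print(nm,X.round(1),'deck',(r@dx).round(1),(r@sy).round(1),(r@dz).round(1),'tilt xy deg',np.degrees(n@dx).round(1),np.degrees(n@sy).round(1),e.round(2))
for nm,(u,v) in dict(R0=(258.3,301.3),M0=(327.3,301.3)).items():
    m,n,e=plane('w1',np.arange(u-12,u+12,3.),np.arange(v-12,v+12,3.)); X=wpt('w1',u,v); r=X-D
    print(nm,'deck',(r@dx).round(1),(r@sy).round(1),(r@dz).round(1),'tilt xy deg',np.degrees(n@dx).round(1),np.degrees(n@sy).round(1),e.round(2))
for nm,(u,v) in dict(R14=(163,307),M14=(240,308)).items():
    m,n,e=plane('w14',np.arange(u-9,u+9,3.),np.arange(v-12,v+9,3.)); X=wpt('w14',u,v); r=X-D
    print(nm,'deck',(r@dx).round(1),(r@sy).round(1),(r@dz).round(1),'tilt xy deg',np.degrees(n@dx).round(1),np.degrees(n@sy).round(1),e.round(2))
E
python3 -m pendant '[[[0,0.045,-0.020,0,0],[0,0.045,-0.020,0,0],[0,0.045,-0.020,0,0]]]'
python3 - <<'E'
from h import *
cap('wrist','w21')
a=cv2.imread('pics/w21.png')[150:390,180:480]; cv2.imwrite('pics/w21c.png',cv2.resize(a,None,fx=2.6,fy=2.5,interpolation=cv2.INTER_CUBIC))
E
```

```text
R [ 477.6 -325.8  124.6] deck 24.1 -52.1 95.0 tilt xy deg -0.8 -0.6 0.88
M [ 498.9 -289.1  125.6] deck 21.8 -9.7 97.1 tilt xy deg -2.4 -5.8 0.77
R0 deck 23.9 -52.2 94.7 tilt xy deg -0.8 -0.1 0.69
M0 deck 23.4 -0.1 94.9 tilt xy deg 0.2 0.4 0.94
R14 deck 23.4 -49.8 95.1 tilt xy deg -1.7 -0.7 0.88
M14 deck 22.0 0.9 94.7 tilt xy deg -0.1 1.4 0.58
time_s: 23.1
eef_pos: [475.1, -306.0, 253.0]
ee_rot: [-0.001, 0.883, 0.47, -0.0]
force: [0.2, 0.3, 0.4]
grip_width: 0.5
```

View pics/w21c.png

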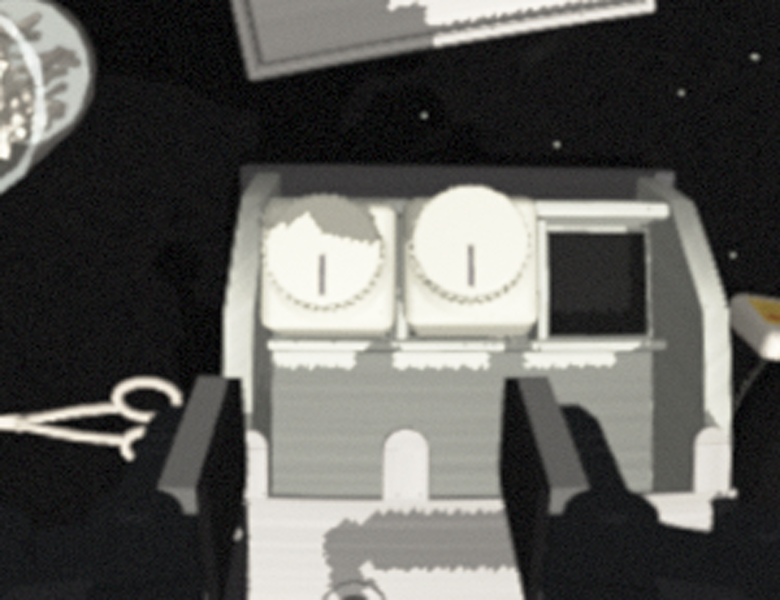

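While I carried the left bottle sideways, its base brushed the middle bottle: the middle bottle's cap is now at deck y -9.7 mm and the bottle leans about 6° to the right, too close to the 7° limit. I'll reseat it with one finger in the gap behind and right of its cap, pushing gently left.

```bash
python3 -m pendant '[[[-0.4,0.03,0.007,-0.02,0],[-0.4,0.0526,0.0127,-0.06,0],[-0.4,0.0526,0.0127,-0.098,0],[-0.4,0.0526,0.0127,-0.098,0],[-0.4,0.0526,0.0127,-0.098,0],[-0.4,0.0526,0.0127,-0.098,0]]]' 20
python3 - <<'E'
from h import *
cap('wrist','w22');s=monitor.sense(); print(s['eef_pos'],s['grip_width'])
a=cv2.imread('pics/w22.png')[180:440,160:480]; cv2.imwrite('pics/w22c.png',cv2.resize(a,None,fx=2.3,fy=2.3,interpolation=cv2.INTER_CUBIC))
E
```

```text
time_s: 23.75
eef_pos: [528.5, -294.3, 158.7]
ee_rot: [0.002, 0.883, 0.469, 0.001]
force: [0.3, 0.1, 0.5]
grip_width: 0.699
[ 528.51375912 -294.19177501  158.50573579] 0.6992890498873908
```

View pics/w22c.png

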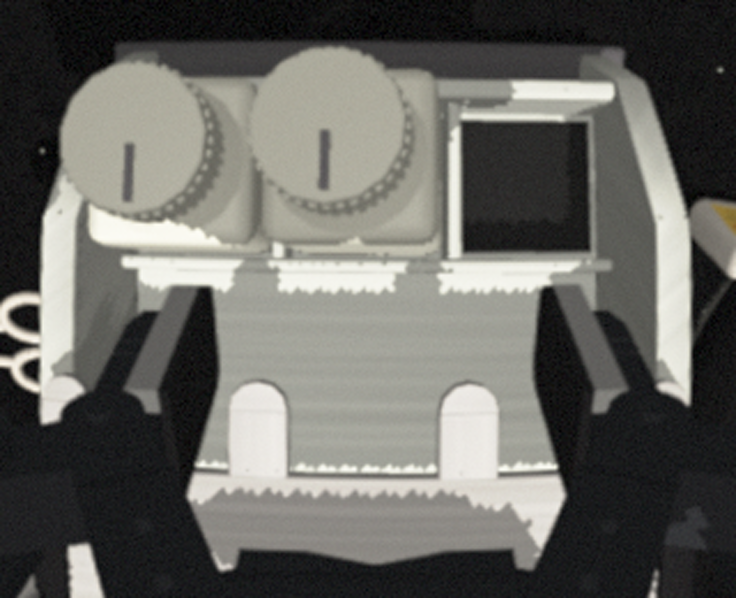

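```bash
python3 - <<'E'
from h import *
D=np.array([524.8,-294.9,0]); sx=np.array([.8275,-.5615,0]);sy=np.array([.5615,.8275,0])
tc=np.array([528.5,-294.3,0])-D; cs,cy=tc@sx,tc@sy; print(cs,cy)
im=cv2.imread('pics/w22c.png')
for z,col in((114,(0,0,255)),(130,(0,255,0))):
  q=[]
  for a,b in((-11,-29.7),(11,-29.7),(11,-36.1),(-11,-36.1)):
    u,v=wproj('w22',D+(cs+a)*sx+(cy+b)*sy+[0,0,z]); q.append([(u-160)*2.3,(v-180)*2.3])
  cv2.polylines(im,[np.int32(q)],True,col,2)
cv2.imwrite('pics/w22d.png',im)
E
```

```text
2.724850000000057 2.574049999999997
```

View pics/w22d.png

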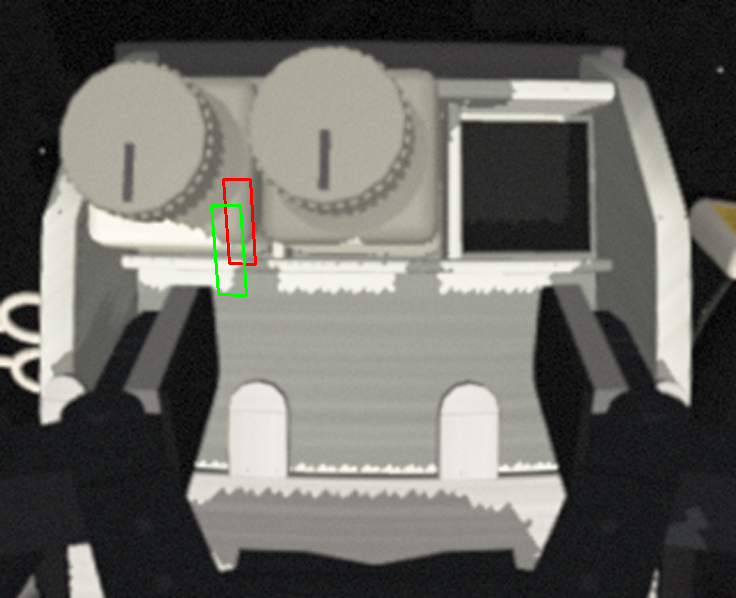

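```bash
python3 -m pendant '[[[-0.4,-0.0033,0.0022,-0.015,0],[-0.4,-0.0033,0.0022,-0.03,0],[-0.4,-0.0033,0.0022,-0.04,0],[-0.4,-0.0033,0.0022,-0.047,0],[-0.4,-0.0033,0.0022,-0.047,0]]]' 20
python3 -m pendant '[[[-0.4,0.0015,0.0022,0,0],[-0.4,0.003,0.0044,0,0],[-0.4,0.0045,0.0066,0,0],[-0.4,0.0045,0.0066,0,0]]]' 20
python3 - <<'E'
from h import *
cap('wrist','w23');s=monitor.sense(); print(s['eef_pos'],s['force'],s['wrist_torque'])
a=cv2.imread('pics/w23.png')[180:440,160:480]; cv2.imwrite('pics/w23c.png',cv2.resize(a,None,fx=2.3,fy=2.3,interpolation=cv2.INTER_CUBIC))
E
```

```text
time_s: 24.3
eef_pos: [524.8, -291.2, 108.5]
ee_rot: [-0.0, 0.883, 0.47, -0.0]
force: [0.1, -0.8, -0.5]
grip_width: 0.7
time_s: 24.7
eef_pos: [529.7, -284.2, 108.9]
ee_rot: [0.0, 0.883, 0.47, 0.0]
force: [0.7, 1.7, -0.9]
grip_width: 0.698
[ 529.58684208 -284.36758616  108.79631662] [ 0.52750655 -1.09275577  0.1404235 ] [ 0.00704086  0.0553232  -0.04091475]
```

View pics/w23c.png

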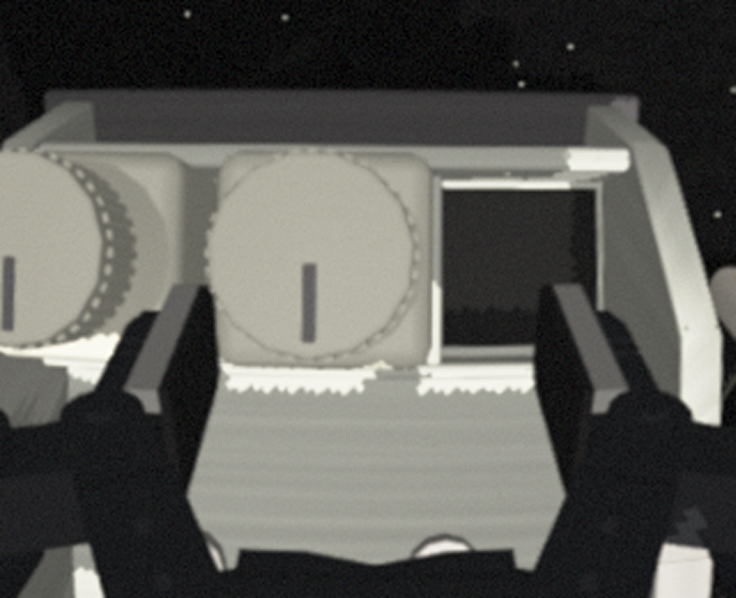

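```bash
cat > chk.py <<'E'
import sys
from h import *
def plane(f,us,vs):
    p=np.array([wpt(f,u,v) for u in us for v in vs]); q=p-p.mean(0); n=np.linalg.svd(q)[2][2]; n*=np.sign(n[2]); return p.mean(0),n,np.abs(q@n).max()
D=np.array([524.8,-294.9,29.1]); sx=np.array([.8275,-.5615,0]);sy=np.array([.5615,.8275,0]);k=np.array([0,0,1])
dx=.891*sx+.454*k; dz=-.454*sx+.891*k
def chk(f,u,v,h=14,nm=''):
    m,n,e=plane(f,np.arange(u-h,u+h,4.),np.arange(v-h,v+h,4.)); X=wpt(f,u,v); r=X-D
    print(nm,'deck',(r@dx).round(1),(r@sy).round(1),(r@dz).round(1),'tilt xy deg',np.degrees(n@dx).round(1),np.degrees(n@sy).round(1),e.round(2))
E
python3 -c "
from chk import *
chk('w23',160+312/2.3,180+255/2.3,20,'M')"
```

```text
M deck 23.3 0.6 94.6 tilt xy deg -0.9 -0.2 0.79
```

The middle bottle is reseated: cap at deck (23.3, 0.6, 94.6), tilt under 1°. Backing off and making the final checks.

```bash
python3 -m pendant '[[[-0.4,-0.001,-0.0015,0,0],[-0.4,-0.001,-0.0015,0,0],[-0.4,-0.001,-0.0015,0.03,0],[-0.4,-0.001,-0.0015,0.07,0],[-0.4,-0.03,0.0,0.11,0],[-0.4,-0.07,0.02,0.145,0],[-0.4,-0.11,0.03,0.145,0],[-0.4,-0.11,0.03,0.145,0],[-0.4,-0.11,0.03,0.145,0],[-0.4,-0.11,0.03,0.145,0]]]' 20
python3 - <<'E'
from h import *
cap('wrist','w24');cap('scene','s24');cap('top','t24');s=monitor.sense(); print(s['eef_pos'],s['force'])
a=cv2.imread('pics/s24.png')[150:330,220:400]; b=cv2.imread('pics/t24.png')[140:320,250:430]
cv2.imwrite('pics/f24.png',np.hstack([cv2.resize(x,(400,400),interpolation=cv2.INTER_CUBIC) for x in(a,b)]))
E
```

```text
time_s: 25.75
eef_pos: [420.0, -255.0, 253.5]
ee_rot: [0.0, 0.883, 0.47, 0.0]
force: [-1.1, -0.7, -0.4]
grip_width: 0.699
[ 419.99588873 -254.84963661  253.10645459] [-0.51871431  0.20206042  0.56845262]
```

View pics/w24.png

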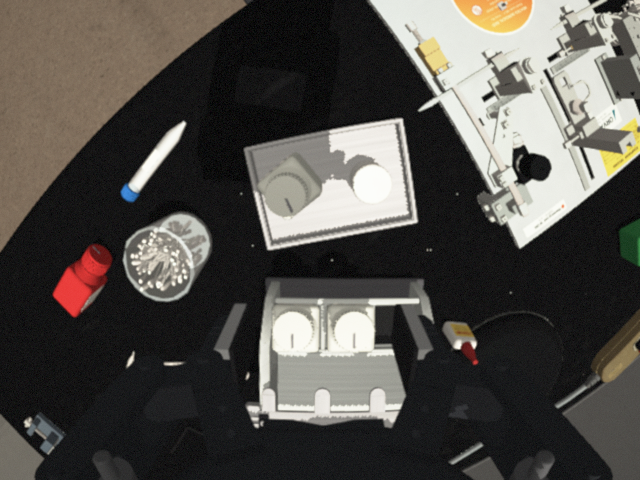

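View pics/f24.png

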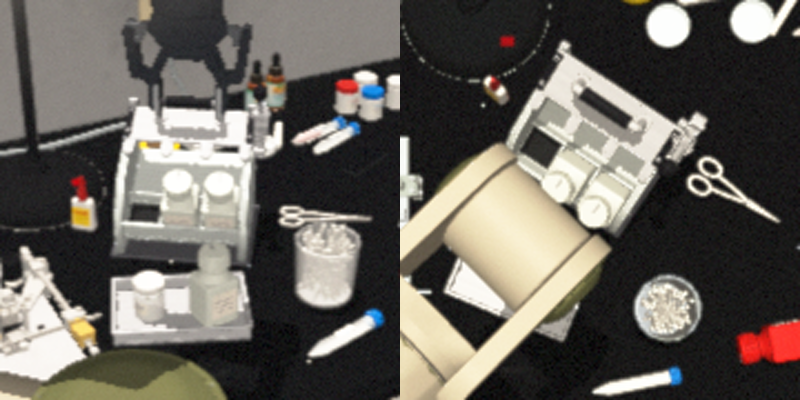

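```bash
python3 - <<'E'
from chk import *
chk('w24',296,332,12,'R'); chk('w24',351,331,12,'M')
m,n,e=plane('w24',range(276,294,4),range(188,206,4)); X=wpt('w24',285,196)
c=np.array([408.8,-235.6,0]);ty=np.array([.3955,.9185,0]);tx=np.array([.9185,-.3955,0])
print('B',X.round(1),(X-c)@tx,(X-c)@ty,np.degrees(np.arccos(n[2])),e)
X=wpt('w24',373,184); print('pot',X.round(1),(X-c)@tx,(X-c)@ty)
d=np.load('/tmp/t24.npz')['d']
for nme,(x,y) in dict(bar=(613-400,100),knob=(678-400,163)).items():
    u,v=250+x*.45,140+y*.45; X=world('top',u,v,np.median(d[int(v)-1:int(v)+2,int(u)-1:int(u)+2])); r=X-D; print(nme,'deck',(r@dx).round(),(r@sy).round(),(r@dz).round())
E
```

```text
R deck 23.7 -49.1 95.4 tilt xy deg 0.5 0.7 1.1
M deck 22.9 -2.4 94.6 tilt xy deg -0.7 -0.1 0.54
B [ 382.6 -267.9   96.9] -11.281030285563851 -40.02872238374145 0.7180358255012939 0.6003128167901918
pot [ 423.9 -201.6   50.4] 0.4484640185652341 37.20621041923444
bar deck 144.0 -0.0 69.0
knob deck 82.0 -104.0 -71.0
```

```bash
python3 - <<'E'
from rig import order
print(order.finish_job())
E
```

```text
the job is handed in; nothing more can be done
None
```

The job is handed in at about 26 s of the 66 s allowed. The loose-capped bottle (the left one) is standing upright in the tray next to the pot. The hand-in gave no verdict.

- **Finding the loose cap:** The middle cap held at about 0.6 N m, so it is tight. The left cap turned about 15° with the comb closed and the pawl engaged. I did not test the right cap.
- **Pawl and comb:** I threw the pawl over, then slid the comb back until it reached its stop.
- **Placing the bottle:** I lifted the left bottle by its cap and brought it upright on the tray floor before letting go.

**One slip:** while I carried the left bottle sideways, its base brushed the middle bottle, which ended up leaning about 6° and also twisted the left bottle's own body by about 27°. I pushed the middle bottle back into its pocket with one fingertip.

| Item | Last check |
|---|---|
| Loose bottle | Tray x -11, y -40 mm; tilt under 1° |
| Pot | Within about 1 mm of where it stood, upright |
| Middle bottle | Cap within about 2.5 mm of its first place, tilt under 1° |
| Right bottle | Cap within about 3 mm of its first place, tilt under 1° |
| Comb | Grip bar at deck x about 144 mm, against 141 mm expected when fully back |

**Pawl knob:** My last reading picked the wrong pixel and came out meaningless. The reading before it, taken before I reseated the middle bottle, showed the pawl thrown over, and the later views agree. The bystanders look unmoved in the pictures, but I did not measure them.

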